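# Sort the desk things into tin, tray and dish, and shut the tin

## Robot

A 6-joint arm with a two-finger parallel gripper is mounted at the origin on a cart in front of the work surface, level with it; the furniture and walls round the work are solid. World frame = base frame: x ahead of the robot, y to its left, z up, the work surface at z = 0. Lengths are in mm, angles in degrees, forces in N, time in s.
With the tool pointing down it reaches from about 300 to 850 mm from the base axis. Payload 4.2 kg.
Tool frame: the origin (TCP) lies midway between the tips of the shut fingers; the grasp point (between the pads) lies env.grip_depth behind it (env.grip_depth is the distance from the TCP to the grasp point, in mm); z points along the fingers, y is the direction in which the jaws open and shut (so a half turn about z gives the same grasp; the last joint's range is limited). The gripper opens to 91 mm and grips with 3 to 60 N. Pads are 32 mm wide; open, the fingers measure 118 mm over their backs; the gripper's body (76 mm by 178 mm) begins 60 mm behind the grasp point.
Start: joints at [-64.229, 18.312, 89.639, -0, 72.044, -1.146], TCP at [260.313, -512.719, 213.976] pointing down, gripper open.
Joint ranges: [-177.97, 177.97], [-48.28, 115.42], [12.27, 149.76], [-77.06, 257.06], [2.81, 150.46], [-146.56, 146.56]. Speed limits (degrees/s): [147.25, 147.25, 180, 180, 180, 180].

## Interface

Orientations are given as [roll, pitch, yaw] about the fixed x, y, z axes, in that order (R = Rz(yaw) Ry(pitch) Rx(roll)).
In Python, from workcell import env, cams, spotter gives the robot as it stands.
- The arm moves only by the tool apply_moves, never from a script. Its argument "plan" is a list of rows, each an object with "jaw": the closure, from 0 (fully open) to 1 (shut); "delta_pos": the shift along the tool's x, y, z in mm, a list of three; "spin": the turn about the tool's z in rad. In form: [{"jaw": jaw, "delta_pos": [dx, dy, dz], "spin": spin}, ...]. A call has exactly 8 rows; each row is the pose to reach, as a shift and turn from the pose measured when the call began, along the tool's axes at that moment; what a row does not reach only later rows make up. A row lasts 1/8 s, in which the tool goes at most 62.5 mm and 10.7 degrees, less where a joint would pass 70% of its speed; a pose out of reach is approached as far as the arm can. A call with a gripper value outside its range is refused whole. The fingers move at their own pace and stop on an object; "squeeze" is the grip in N (left out, the last holds). Time passes only in rows, so rows that repeat a pose let the fingers close, or fill a call up. It gives the time, the measured TCP pose, the force and the opening at its end, in the units of the state.
- env.state(): the state, without advancing time (a new reading comes with each control period).
- cams.grab_frame(name): name is "side" or "top"; returns the picture (480x640x3 uint8, red, green, blue); there is no depth.
- cams.calibration(name): a dict with "camera_matrix" (3x3 intrinsics, pixels), "rvec" (rotation vector, rad) and "tvec" (3), from world to camera coordinates, as OpenCV has them. Camera axes: x right, y down, z forward; pixel columns grow to the right and rows downward; lengths in mm; the calibration is good to about 2 mm. A picture is of the moment at which its call begins. calibration takes no time and is no camera call.
- env.job_done(): hands the job in, once; it reports no verdict.
Trained networks look in the newest picture that a camera, given by its name, has taken for a name from the list of things; names that differ only in an ending like _2 or _b are one class to them, and where a whole thing is asked for, a point or a joint stands for the part that bears it (a point fixed in the world has none). Each returns a list of dicts, best first, with "confidence" (0 to 1); they miss things now and then, are a little off and sometimes report something else, mostly with a low value. They report only what shows in the picture. A call takes as long as a camera call.
- spotter.masks_of(camera, target): "region" (480x640 bool, what is visible of it) and "extent" ([left, top, right, bottom] in pixels, round what is visible of it).
The state is a dict: "time_s": time; "qpos": joint angles; "qvel": joint speeds; "effort": joint torques, N m; "ee_pos": TCP position; "ee_rot": TCP orientation; "force": force on the tool from outside, world axes, zero at the start; "torque": the same for the moment, N m; "gripper_width": finger opening in mm.
Only numpy, scipy, OpenCV 4.12 (cv2) and the standard library are available. Lean on these libraries where they do the work, as an engineer would, in place of code of your own. Each camera call takes 0.05 s, during which the arm holds its last target.

## Task

Clear the desk: put the eraser and the black staple remover into the open metal tin and shut its lid over them, stand the thick refill carton upright in the wide bay of the wooden tray and the thin carton upright in its narrow bay, and set the ring-handled stamp upright in its round wooden dish. Leave the pot of pens standing where it is.

Things in the scene. Friction and masses are not known exactly. Their poses are not given: they have to be found in the camera images.
- eraser_centre (a point): White block eraser in a card sleeve, 20 (its x) x 43 (its y) x 12 mm high, lying flat on the desk; the point is its centre, 6 mm above its underside. Pinch it across the 20 mm width.
- staple_remover_centre (a point): Black staple remover, two long curved jaws side by side, 36 (its x) x 69 (its y) x 11 mm high, lying flat; the point is its centre, 5.5 mm above its underside. Hold it across the 36 mm width.
- thick_carton_centre (a point): The thick refill carton, a small white and pink printed box standing upright: 23 (x, its thickness) x 46 (y) x 56 mm high; the point is its centre, 28 mm above its underside. Its mass is about 30 g.
- thin_carton_centre (a point): The thin refill carton, a small white and pale blue printed box standing upright: 13 (x, its thickness) x 46 (y) x 46 mm high; the point is its centre, 23 mm above its underside. Its mass is about 30 g.
- ring_stamp_centre (a point): Black hand stamp standing on its round foot (46 mm across, 19 mm high) with an upright ring as handle; 79 mm high. The point is on its axis, 39.5 mm above its underside. The ring lies in its y-z plane: 30 mm wide along y, 6 mm thick along x, from 35 to 79 mm above the underside, middle at 57 mm; hold it across the 30 mm.
- tin: Flat grey metal tin for small desk tools, fixed to the desk, its lid standing open. Origin: centre of the underside. y along its 150 mm, x across its 92 mm towards the hinge at the back (left and away from the robot). Walls 3 mm thick, rim 30 mm above the desk, floor (dark mat) 4 mm above it; 86 x 144 mm clear inside. The hinge line runs along y at x = +49 mm, 30 mm above the desk.
- tin_lid (a joint): Hinge angle of the tin's lid: 0 shut, 1.90 fully open. The lid is an 8 mm deep shell, 154 mm long, 96 mm from hinge to free edge. Open, it leans 19 degrees back beyond upright, its free edge about 122 mm above the desk and 31 to 39 mm behind the hinge line. The hinge moves easily: pushed forward from behind past upright, the lid falls shut by its own weight.
- refill_tray: Low light wooden tray for refill cartons, fixed, 72 (x) x 70 (y) mm, walls 20 mm high with round tops, floor 4 mm above the desk. Origin: centre of the underside. A 5 mm divider along y, 17 mm high, parts it into a wide bay (35 mm in x, centre at x = -13.5 mm) and a narrow bay (22 mm in x, centre at x = +20 mm), both 60 mm in y, centred at y = 0. The thick carton goes only into the wide bay.
- stamp_dish: Round turned wooden dish for the stamp, fixed to the desk, 74 mm across, rim 16 mm high, about 60 mm clear inside with a cork-lined floor 5 mm above the desk. Origin: centre of the underside.
- pen_pot: Black flared square pot full of pens, 62 x 62 mm, 181 mm high with the pens, standing loose behind the work. Origin: centre of the underside. It is to be left alone.

How it is judged:
By the outcome, as a careful person would: the job done as asked, in the order asked, and still so for the second after the job is handed in, with the robot touching nothing.
It also fails if it takes over 141 s, if anything falls off the work surface, if the arm or the gripper's body presses on something with over 40 N, if the wrist force passes 120 N, or if a joint passes its speed limit or range.

## Working session

There is one attempt and no reset: what is moved stays moved. The work goes in short steps, Python scripts to look and compute and a tool call to move; the robot and the scene stay as the last step left them, time stands still between calls to the robot, and variables do not carry over. Pictures are saved under pics/ and viewed, and the job is handed in when it is done.

Besides the shell and the picture viewer there is one more tool, called after ">>>" by a JSON object that holds its "api" and its "payload". apply_moves: Moves the arm, as the interface text tells. Its arguments: {"type":"object","properties":{"plan":{"type":"array"},"squeeze":{"type":"number"}},"required":["plan"]}

```bash
mkdir -p pics; ls
python3 - <<'E'
from workcell import env,cams,spotter
import cv2
s=env.state();print({k:s[k] for k in s}, env.grip_depth)
for n in("side","top"):
    im=cams.grab_frame(n);cv2.imwrite(f"pics/{n}0.png",im[:,:,::-1]);c=cams.calibration(n);print(n,c)
E
```

```text
pics
{'time_s': 0.0, 'qpos': array([-6.42301900e+01,  1.83533732e+01,  8.97059959e+01,  5.73257545e-04,
        7.20422619e+01, -1.14564034e+00]), 'qvel': array([ 0.00668253, -0.00809609,  0.14796889, -0.04742905, -0.15491034,
       -0.05312337]), 'effort': array([-6.57336568e-04, -4.12456334e+01, -2.31972635e+01,  7.25312345e-02,
        4.56444989e-02, -1.21014341e-04]), 'ee_pos': array([ 260.08054314, -512.26775617,  213.10568125]), 'ee_rot': array([-1.79898400e+02, -2.57690388e-03,  2.69152708e+01]), 'force': array([ 0.14510947, -0.28171333, -0.01565606]), 'torque': array([ 0.02104483, -0.02968953, -0.04154355]), 'gripper_width': 91.01394582801996} 18.8
side {'camera_matrix': array([[609.47585362,   0.        , 313.64397642],
       [  0.        , 609.47585362, 243.02058489],
       [  0.        ,   0.        ,   1.        ]]), 'rvec': array([ 0.36325697, -2.63501949,  1.38239993]), 'tvec': array([ 553.91805401,  -19.96213656, 1228.39149812])}
top {'camera_matrix': array([[600.69639585,   0.        , 321.39609457],
       [  0.        , 600.69639585, 235.195893  ],
       [  0.        ,   0.        ,   1.        ]]), 'rvec': array([ 2.1818885 , -2.13660495,  0.13211975]), 'tvec': array([247.8712088 , 489.49576112, 966.0400747 ])}
```

View pics/side0.png

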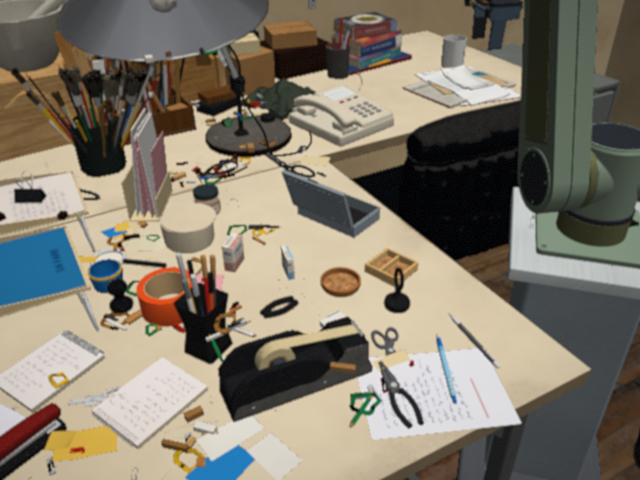

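View pics/top0.png

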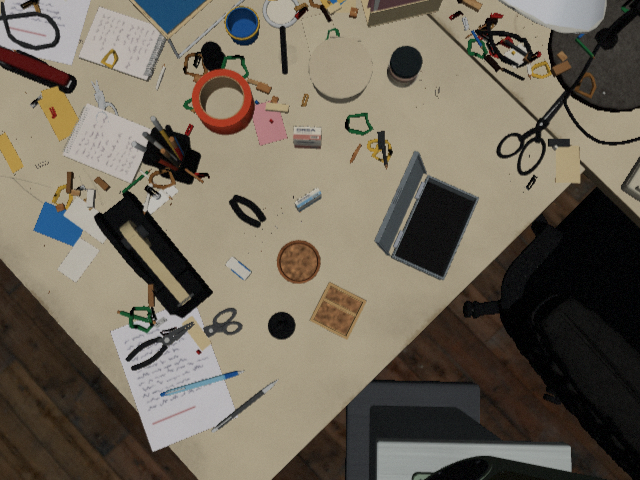

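The top view shows the eraser (238,268), staple remover (247,210), thick carton (307,137), thin carton (308,199), stamp (281,325), dish (298,262), tray (338,309), tin (435,225) with its lid at (400,205), and the pen pot (172,152). Next I'll run the networks.

```bash
cat > h.py <<'E'
from workcell import env,cams,spotter
import cv2,numpy as np
def cal(n):
    c=cams.calibration(n);return c["camera_matrix"],cv2.Rodrigues(c["rvec"])[0],np.array(c["tvec"]).ravel(),c
def back(n,px,z):
    K,R,t,_=cal(n);px=np.atleast_2d(px).astype(float)
    d=np.c_[px,np.ones(len(px))]@np.linalg.inv(K).T@R
    o=-R.T@t
    s=(z-o[2])/d[:,2]
    return o+d*s[:,None]
def proj(n,P):
    *_,c=cal(n);return cv2.projectPoints(np.atleast_2d(P).astype(float),c["rvec"],c["tvec"],c["camera_matrix"],None)[0][:,0]
E
python3 - <<'E'
from h import *
for n in("top","side"):
    K,R,t,_=cal(n);print(n,"cam pos",-R.T@t)
    cams.grab_frame(n)
    for t in "eraser_centre staple_remover_centre thick_carton_centre thin_carton_centre ring_stamp_centre tin tin_lid refill_tray stamp_dish pen_pot".split():
        r=spotter.masks_of(n,t)
        for i,m in enumerate(r[:2]):
            print(n,t,i,round(m["confidence"],2),m["extent"],m["region"].sum())
        if r: np.save(f"m_{n}_{t}.npy",r[0]["region"])
print(env.state()["time_s"])
E
```

```text
top cam pos [ 363.84878942  257.84702809 1017.55030872]
top eraser_centre 0 0.52 [225.2, 257.8, 252.2, 279.5] 299
top eraser_centre 1 0.44 [131.1, 116.8, 199.6, 185.3] 2456
top staple_remover_centre 0 0.68 [231.6, 194.0, 267.6, 226.1] 497
top thick_carton_centre 0 0.76 [294.3, 126.0, 321.5, 152.4] 614
top thin_carton_centre 0 0.88 [296.7, 193.5, 323.0, 212.7] 342
top ring_stamp_centre 0 0.74 [268.0, 313.3, 293.7, 340.5] 585
top tin 0 0.85 [373.0, 149.8, 477.1, 283.1] 7272
top tin_lid 0 0.86 [373.9, 150.7, 425.2, 254.5] 1635
top refill_tray 0 0.77 [312.1, 278.9, 365.9, 336.6] 1874
top stamp_dish 0 0.9 [277.2, 237.8, 321.7, 282.9] 1514
side cam pos [ 237.70611595 1134.33329468  687.71589274]
side eraser_centre 0 0.65 [321.5, 312.5, 343.2, 326.6] 121
side staple_remover_centre 0 0.8 [257.7, 297.0, 301.4, 319.8] 506
side staple_remover_centre 1 0.69 [322.5, 311.0, 345.7, 325.9] 127
side thick_carton_centre 0 0.79 [222.3, 236.6, 241.9, 271.4] 710
side thin_carton_centre 0 0.61 [285.9, 247.2, 297.2, 279.1] 325
side ring_stamp_centre 0 0.84 [384.3, 267.2, 413.7, 314.1] 722
side tin 0 0.68 [280.9, 169.2, 378.6, 239.8] 3324
side tin 1 0.19 [170.8, 254.0, 229.8, 363.1] 3711
side tin_lid 0 0.69 [284.2, 170.4, 351.6, 232.7] 2000
side refill_tray 0 0.65 [365.2, 247.4, 418.1, 281.1] 1108
side refill_tray 1 0.56 [317.9, 265.4, 361.6, 298.8] 967
side stamp_dish 0 0.68 [320.5, 269.5, 363.3, 296.8] 939
side pen_pot 0 0.84 [171.6, 254.2, 232.6, 365.9] 3855
1.2
```

```bash
cat > fit.py <<'E'
from h import *
from scipy.optimize import minimize
S=4
def box(x,y,yaw,dx,dy,z0,z1):
    c,s=np.cos(yaw),np.sin(yaw);p=[]
    for a in(-.5,.5):
        for b in(-.5,.5):
            for z in(z0,z1):p.append([x+c*a*dx-s*b*dy,y+s*a*dx+c*b*dy,z])
    return np.array(p)
def cyl(x,y,r,z0,z1):
    a=np.linspace(0,2*np.pi,40)
    return np.array([[x+r*np.cos(t),y+r*np.sin(t),z] for t in a for z in(z0,z1)])
def render(n,Ps,bb):
    im=np.zeros(((bb[3]-bb[1])*S,(bb[2]-bb[0])*S),np.uint8)
    for P in Ps:
        q=cv2.convexHull(((proj(n,P)-bb[:2]+0.5)*S*16).astype(np.int32))
        cv2.fillConvexPoly(im,q,1,shift=4)
    return im
def fit(masks,model,x0,step):
    # masks: dict cam->bool
    D={}
    for n,m in masks.items():
        ys,xs=np.nonzero(m);bb=np.array([xs.min()-15,ys.min()-15,xs.max()+16,ys.max()+16]);bb=np.clip(bb,0,[640,480,640,480])
        c=m[bb[1]:bb[3],bb[0]:bb[2]].astype(np.uint8)
        D[n]=(bb,cv2.resize(c,None,fx=S,fy=S,interpolation=cv2.INTER_NEAREST))
    def cost(p):
        e=0
        for n,(bb,c) in D.items():
            r=render(n,model(p),bb);e+=1-(r&c).sum()/max(1,(r|c).sum())
        return e/len(D)
    best=None
    for x in x0:
        sim=np.array([x]+[np.array(x)+np.eye(len(x))[i]*step[i] for i in range(len(x))])
        r=minimize(cost,x,method="Nelder-Mead",options=dict(initial_simplex=sim,xatol=.05,fatol=1e-4))
        if best is None or r.fun<best.fun:best=r
    return best
E
python3 - <<'E'
from fit import *
M={"eraser_centre":(20,43,12),"staple_remover_centre":(36,69,11),"thick_carton_centre":(23,46,56),"thin_carton_centre":(13,46,46),"refill_tray":(72,70,20)}
ims={n:cv2.imread(f"pics/{n}0.png") for n in("top","side")}
for t,(dx,dy,h) in M.items():
    for cs in (("top",),("side",),("top","side")):
        ms={n:np.load(f"m_{n}_{t}.npy") for n in cs}
        n0=cs[0];ys,xs=np.nonzero(ms[n0]);b=back(n0,[[xs.mean(),ys.mean()]],h/2)[0]
        r=fit(ms,lambda p:[box(p[0],p[1],p[2],dx,dy,0,h)],[[b[0],b[1],a] for a in np.arange(0,np.pi,.4)],[8,8,.3])
        print(t,cs,r.x[:2].round(1),np.degrees(r.x[2]).round(1),"iou",round(1-r.fun,3))
for t,mod in {"stamp_dish":lambda p:[cyl(p[0],p[1],37,0,16)]}.items():
    for cs in (("top",),("side",),("top","side")):
        ms={n:np.load(f"m_{n}_{t}.npy") for n in cs}
        n0=cs[0];ys,xs=np.nonzero(ms[n0]);b=back(n0,[[xs.mean(),ys.mean()]],8)[0]
        r=fit(ms,mod,[b[:2]],[8,8]);print(t,cs,r.x.round(1),round(1-r.fun,3))
t="ring_stamp_centre"
def stamp(p):
    a=np.linspace(0,2*np.pi,24);c,s=np.cos(p[2]),np.sin(p[2]);ring=[]
    for u in(-3,3):
        for q in a:
            v=15*np.cos(q);ring.append([p[0]+c*u-s*v,p[1]+s*u+c*v,57+22*np.sin(q)])
    return [cyl(p[0],p[1],23,0,19),cyl(p[0],p[1],5,0,40),np.array(ring)]
for cs in (("top",),("side",),("top","side")):
    ms={n:np.load(f"m_{n}_{t}.npy") for n in cs}
    n0=cs[0];ys,xs=np.nonzero(ms[n0]);b=back(n0,[[xs.mean(),ys.mean()]],12)[0]
    r=fit(ms,stamp,[[b[0],b[1],a] for a in np.arange(0,np.pi,.4)],[8,8,.3])
    print(t,cs,r.x[:2].round(1),np.degrees(r.x[2]).round(1),round(1-r.fun,3))
E
python3 - <<'E'
import cv2
a=cv2.imread("pics/top0.png");cv2.imwrite("pics/tz1.png",cv2.resize(a[120:350,210:370],None,fx=5,fy=5,interpolation=2)[:,:,:][0:1150][:, :800][:600]);
cv2.imwrite("pics/tz2.png",cv2.resize(a[230:350,210:370],None,fx=5,fy=5,interpolation=2))
cv2.imwrite("pics/tz3.png",cv2.resize(a[140:290,360:490],None,fx=4,fy=4,interpolation=2))
b=cv2.imread("pics/side0.png");cv2.imwrite("pics/sz1.png",cv2.resize(b[160:340,215:425],None,fx=3.3,fy=3.3,interpolation=2))
E
```

```text
eraser_centre ('top',) [428.2 397.2] 142.6 iou 0.901
eraser_centre ('side',) [432.4 390.5] -16.7 iou 0.356Traceback (most recent call last):
  File "<stdin>", line 8, in <module>
  File "fit.py", line 34, in fit
    r=minimize(cost,x,method="Nelder-Mead",options=dict(initial_simplex=sim,xatol=.05,fatol=1e-4))
    res = _minimize_neldermead(fun, x0, args, callback, bounds=bounds,
                               **options)
    fsim[j] = func(sim[j])
              ~~~~^^^^^^^^
    fx = function(np.copy(x), *(wrapper_args + args))
  File "fit.py", line 29, in cost
    r=render(n,model(p),bb);e+=1-(r&c).sum()/max(1,(r|c).sum())
  File "fit.py", line 16, in render
    q=cv2.convexHull(((proj(n,P)-bb[:2]+0.5)*S*16).astype(np.int32))
                       ~~~~^^^^^
  File "h.py", line 12, in proj
    *_,c=cal(n);return cv2.projectPoints(np.atleast_2d(P).astype(float),c["rvec"],c["tvec"],c["camera_matrix"],None)[0][:,0]
         ~~~^^^
  File "h.py", line 4, in cal
    c=cams.calibration(n);return c["camera_matrix"],cv2.Rodrigues(c["rvec"])[0],np.array(c["tvec"]).ravel(),c
ValueError: time passes only in moves, steps and waits
```

View pics/tz2.png

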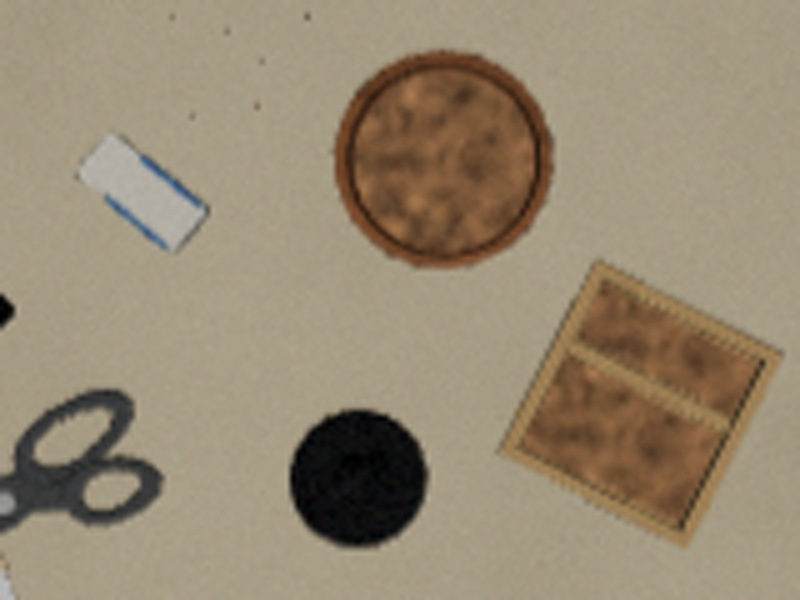

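View pics/tz3.png

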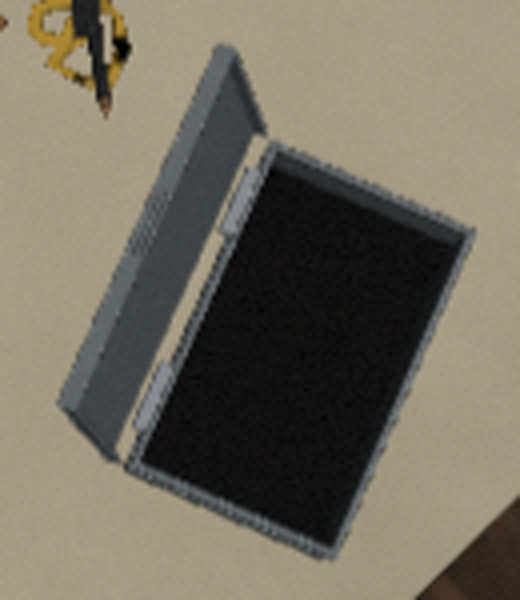

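View pics/sz1.png

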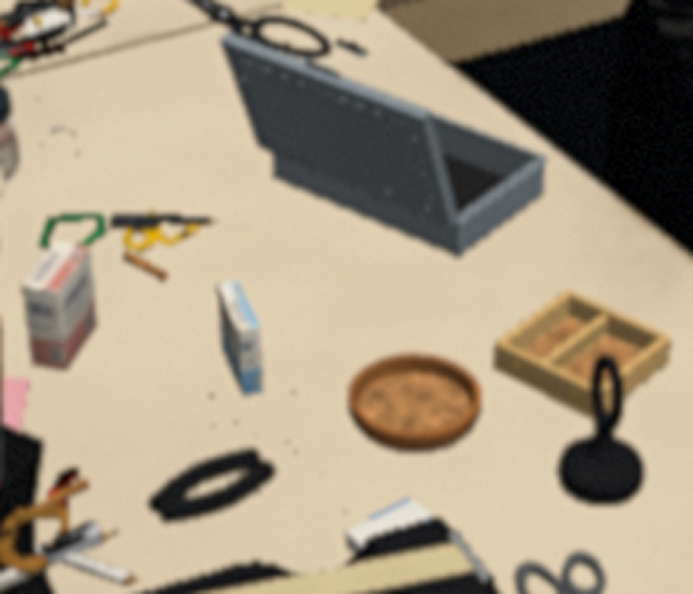

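View pics/tz1.png

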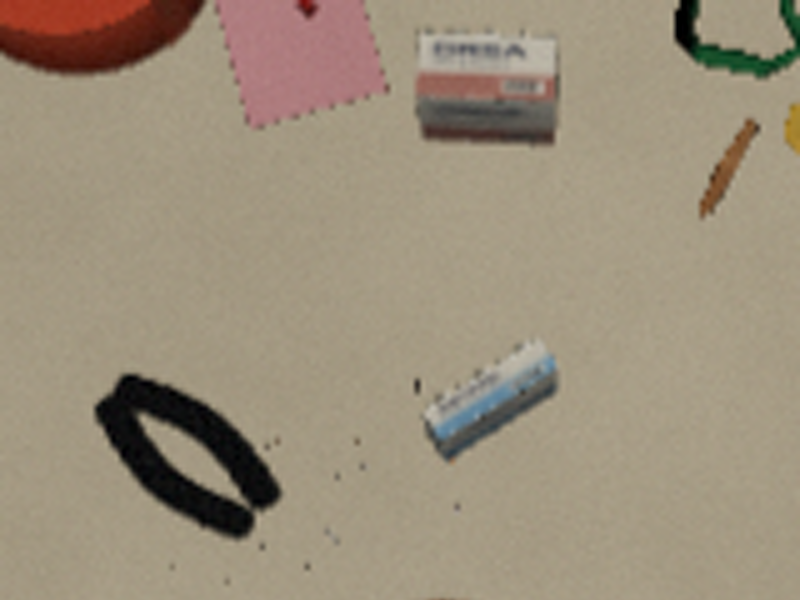

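```bash
sed -i '1,/^def back/ s/^def cal(n):/_C={n:cams.calibration(n) for n in("top","side")}\ndef cal(n):/; s/c=cams.calibration(n);return/c=_C[n];return/' h.py
cat > f1.py <<'E'
from fit import *
M={"eraser_centre":(20,43,12),"staple_remover_centre":(36,69,11),"thick_carton_centre":(23,46,56),"thin_carton_centre":(13,46,46),"refill_tray":(72,70,20)}
for t,(dx,dy,h) in M.items():
    for cs in (("top",),("side",),("top","side")):
        ms={n:np.load(f"m_{n}_{t}.npy") for n in cs}
        n0=cs[0];ys,xs=np.nonzero(ms[n0]);b=back(n0,[[xs.mean(),ys.mean()]],h/2)[0]
        r=fit(ms,lambda p:[box(p[0],p[1],p[2],dx,dy,0,h)],[[b[0],b[1],a] for a in np.arange(0,np.pi,.4)],[8,8,.3])
        print(t,cs,r.x[:2].round(1),np.degrees(r.x[2]).round(1),"iou",round(1-r.fun,3))
for t,mod in {"stamp_dish":lambda p:[cyl(p[0],p[1],37,0,16)]}.items():
    for cs in (("top",),("side",),("top","side")):
        ms={n:np.load(f"m_{n}_{t}.npy") for n in cs}
        n0=cs[0];ys,xs=np.nonzero(ms[n0]);b=back(n0,[[xs.mean(),ys.mean()]],8)[0]
        r=fit(ms,mod,[b[:2]],[8,8]);print(t,cs,r.x.round(1),round(1-r.fun,3))
t="ring_stamp_centre"
def stamp(p):
    a=np.linspace(0,2*np.pi,24);c,s=np.cos(p[2]),np.sin(p[2]);ring=[]
    for u in(-3,3):
        for q in a:
            v=15*np.cos(q);ring.append([p[0]+c*u-s*v,p[1]+s*u+c*v,57+22*np.sin(q)])
    return [cyl(p[0],p[1],23,0,19),cyl(p[0],p[1],5,0,40),np.array(ring)]
for cs in (("top",),("side",),("top","side")):
    ms={n:np.load(f"m_{n}_{t}.npy") for n in cs}
    n0=cs[0];ys,xs=np.nonzero(ms[n0]);b=back(n0,[[xs.mean(),ys.mean()]],12)[0]
    r=fit(ms,stamp,[[b[0],b[1],a] for a in np.arange(0,np.pi,.4)],[8,8,.3])
    print(t,cs,r.x[:2].round(1),np.degrees(r.x[2]).round(1),round(1-r.fun,3))
# tin corners in top (from zoom tz3, /4 + offset)
q=np.array([[272,145],[474,233],[335,558],[127,466]])/4+[360,140]-0.375
b=back("top",q,30);print("tin corners",b.round(1));print("lens",[np.linalg.norm(b[i]-b[(i+1)%4]).round(1) for i in range(4)],b.mean(0).round(1))
# side tin: ctr
E
python3 f1.py
```

```text
eraser_centre ('top',) [428.2 397.2] 142.6 iou 0.901
eraser_centre ('side',) [432.4 390.5] -16.7 iou 0.356
eraser_centre ('top', 'side') [428.2 397.2] 141.4 iou 0.614
staple_remover_centre ('top',) [527.6 387. ] 133.2 iou 0.563
staple_remover_centre ('side',) [527.9 383.9] 157.8 iou 0.659
staple_remover_centre ('top', 'side') [527.3 386.7] 133.8 iou 0.604
thick_carton_centre ('top',) [650.9 286. ] 180.4 iou 0.946
thick_carton_centre ('side',) [651.8 285.5] -0.3 iou 0.95
thick_carton_centre ('top', 'side') [651.1 286.1] 179.6 iou 0.944
thin_carton_centre ('top',) [544.3 282.7] 212.9 iou 0.933
thin_carton_centre ('side',) [546.1 281.4] 31.2 iou 0.892
thin_carton_centre ('top', 'side') [545.1 282.6] 211.7 iou 0.893
refill_tray ('top',) [361.7 228.3] 153.7 iou 0.968
refill_tray ('side',) [362.7 226.8] 64.5 iou 0.816
refill_tray ('top', 'side') [362.1 228.2] 153.7 iou 0.888
stamp_dish ('top',) [441.  295.8] 0.965
stamp_dish ('side',) [443.2 291.7] 0.841
stamp_dish ('top', 'side') [441.3 295.7] 0.899
ring_stamp_centre ('top',) [334.5 321.8] 4.2 0.912
ring_stamp_centre ('side',) [335.3 322.7] 34.7 0.871
ring_stamp_centre ('top', 'side') [335.  321.9] 36.3 0.887
tin corners [[588.1  82.1  30. ]
 [552.4  -2.3  30. ]
 [415.7  56.3  30. ]
 [451.8 141.9  30. ]]
lens [np.float64(91.6), np.float64(148.7), np.float64(93.0), np.float64(148.9)] [502.   69.5  30. ]
```

Run:
```python
from h import *
a=cv2.imread("pics/top0.png")
c=a[305:348,260:303].astype(float);c=np.clip(c*4,0,255).astype(np.uint8)
c=cv2.resize(c,None,fx=12,fy=12,interpolation=2);cv2.imwrite("pics/st.png",c)
m=(a[185:240,220:280].max(2)<60).astype(np.uint8)
n,l,s,ce=cv2.connectedComponentsWithStats(m);i=1+s[1:,4].argmax()
ys,xs=np.nonzero(l==i);P=back("top",np.c_[xs+220,ys+185],6)[:,:2]
print(len(P),P.mean(0),cv2.minAreaRect(P.astype(np.float32)))
u,S,V=np.linalg.svd(P-P.mean(0));print("axis",np.degrees(np.arctan2(V[0,1],V[0,0])))
b=cv2.imread("pics/side0.png");c=b[255:325,375:425];cv2.imwrite("pics/ss.png",cv2.resize(np.clip(c.astype(float)*2,0,255).astype(np.uint8),None,fx=8,fy=8,interpolation=2))
print(proj("side",[[260,-512,214]]),proj("top",[[260,-512,214],[0,0,0],[600,0,0]]))
print(back("side",[[200,345]],15), back("top",[[172,160]],60))
```

```text
506 [527.15072809 386.37476167] ((526.8331909179688, 386.4848937988281), (67.33390808105469, 34.476688385009766), 51.28791427612305)
axis -127.58827257566901
[[485.45273205  43.62087774]] [[907.35721069 400.74637227]
 [475.52566503 539.57078094]
 [471.98976639 173.90300021]]
[[613.45965045 515.27847911  15.        ]] [[598.75321184 504.06985932  60.        ]]
```

View pics/st.png

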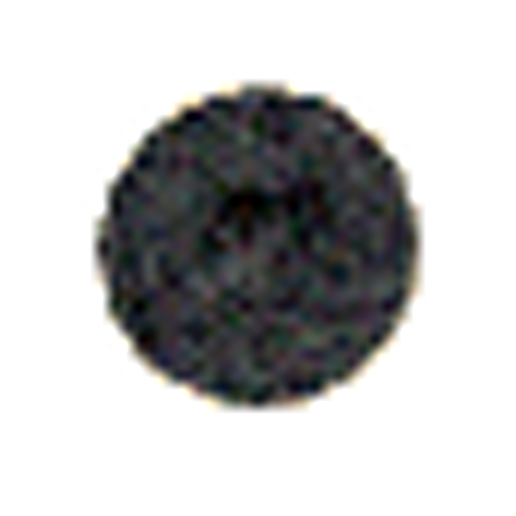

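View pics/ss.png

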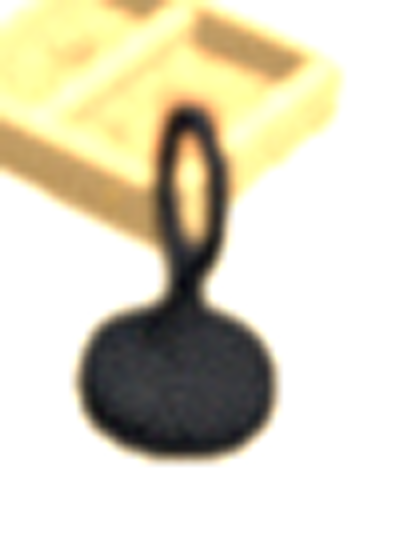

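>>> {"api": "apply_moves", "payload": {"plan": [{"jaw": 0,"delta_pos": [0,0,-60],"spin": 0},{"jaw": 0,"delta_pos": [0,0,-120],"spin": 0},{"jaw": 0,"delta_pos": [0,0,-180],"spin": 0},{"jaw": 0,"delta_pos": [0,0,-200],"spin": 0},{"jaw": 0,"delta_pos": [0,0,-200],"spin": 0},{"jaw": 0,"delta_pos": [0,0,-200],"spin": 0},{"jaw": 0,"delta_pos": [0,0,-200],"spin": 0},{"jaw": 0,"delta_pos": [0,0,-200],"spin": 0}], "squeeze": 15}}

```text
time_s: 2.2
ee_pos: [260.2, -512.5, 412.9]
ee_rot: [-179.9, -0.0, 26.9]
force: [-0.4, 0.7, 0.1]
gripper_width: 91.4
```

The side view of the stamp shows its ring at about (398,280) px. The strand nearer the camera is on the right, so its yaw is about 35°. The arm is raised and clear. Now the eraser approach.

```bash
cat > g.py <<'E'
import sys
from h import *
from scipy.spatial.transform import Rotation as Ro
def go(x,y,z,yaw):
    s=env.state();R=Ro.from_euler("xyz",s["ee_rot"],degrees=True).as_matrix()
    d=R.T@(np.array([x,y,z])-s["ee_pos"]);dy=(yaw-s["ee_rot"][2]+180)%360-180
    print("delta",d.round(1),"spin",round(-np.radians(dy),3),"| at",s["ee_pos"].round(1),s["ee_rot"].round(1),"j1,j6",s["qpos"][[0,5]].round(0),"w",round(s["gripper_width"],1),"t",s["time_s"])
if __name__=="__main__":
    a=list(map(float,sys.argv[1:]))
    for i in range(0,len(a),4):go(*a[i:i+4])
E
python3 g.py 400 0 410 40 428.5 396.5 150 52.5
```

```text
delta [ 356.7 -393.7    3.7] spin -0.228 | at [ 260.2 -512.5  412.9] [-179.9   -0.    26.9] j1,j6 [-64.  -1.] w 91.4 t 2.2
delta [ 561.6 -733.8  264.4] spin -0.446 | at [ 260.2 -512.5  412.9] [-179.9   -0.    26.9] j1,j6 [-64.  -1.] w 91.4 t 2.2
```

>>> {"api": "apply_moves", "payload": {"plan": [{"jaw": 0,"delta_pos": [40,-44,4],"spin": -0.03},{"jaw": 0,"delta_pos": [80,-88,4],"spin": -0.06},{"jaw": 0,"delta_pos": [120,-132,4],"spin": -0.09},{"jaw": 0,"delta_pos": [160,-176,4],"spin": -0.12},{"jaw": 0,"delta_pos": [200,-220,4],"spin": -0.15},{"jaw": 0,"delta_pos": [240,-264,4],"spin": -0.18},{"jaw": 0,"delta_pos": [280,-308,4],"spin": -0.21},{"jaw": 0,"delta_pos": [320,-352,4],"spin": -0.24}]}}

```text
time_s: 3.2
ee_pos: [386.2, -51.9, 409.5]
ee_rot: [-179.9, -0.0, 40.7]
force: [1.3, -0.6, 0.4]
gripper_width: 90.8
```

```bash
python3 g.py 428.5 396.5 150 52.5
```

```text
delta [ 324.4 -311.9  260.2] spin -0.206 | at [386.2 -51.9 409.5] [-179.9   -0.    40.7] j1,j6 [-9. 40.] w 90.8 t 3.2
```

>>> {"api": "apply_moves", "payload": {"plan": [{"jaw": 0,"delta_pos": [43,-41,10],"spin": -0.03},{"jaw": 0,"delta_pos": [86,-82,25],"spin": -0.06},{"jaw": 0,"delta_pos": [129,-123,40],"spin": -0.1},{"jaw": 0,"delta_pos": [170,-164,55],"spin": -0.12},{"jaw": 0,"delta_pos": [210,-204,75],"spin": -0.15},{"jaw": 0,"delta_pos": [250,-243,100],"spin": -0.18},{"jaw": 0,"delta_pos": [290,-280,130],"spin": -0.206},{"jaw": 0,"delta_pos": [324,-312,160],"spin": -0.206}]}}

```text
time_s: 4.2
ee_pos: [428.0, 398.2, 248.8]
ee_rot: [-179.9, -0.0, 52.6]
force: [1.5, -0.5, 0.1]
gripper_width: 91.1
```

```bash
python3 g.py 428.5 396.5 30 52.5 428.5 396.5 4 52.5
```

```text
delta [ -1.2   1.7 218.8] spin 0.001 | at [428.  398.2 248.8] [-179.9   -0.    52.6] j1,j6 [42. 79.] w 91.1 t 4.2
delta [ -1.2   1.8 244.8] spin 0.001 | at [428.  398.2 248.8] [-179.9   -0.    52.6] j1,j6 [42. 79.] w 91.1 t 4.2
```

Run:
```python
from h import *
a=cv2.imread("pics/top0.png");b=cv2.imread("pics/side0.png")
s=[back("top",[[210,290],[185,315],[130,195],[97,220]],z)[:,:2].round(0).tolist() for z in(0,60)]
print(s)
print(back("side",[[366,374],[234,412],[222,350]],0).round(0))
R=np.deg2rad(52.6)
for off in (89,59,38):
  for sg in(1,-1):
    for w in (38,-38):
      p=np.array([428,398])+sg*off*np.array([np.sin(R),-np.cos(R)])+w*np.array([np.cos(R),np.sin(R)])
      q=proj("top",[[*p,90]])[0]
      if off==89: print(p.round(0),q.round(0)); cv2.circle(a,tuple(int(v) for v in q),2,(0,0,255),-1)
c=np.hstack([cv2.resize(a[180:330,90:290],None,fx=3,fy=3)])
cv2.imwrite("pics/d.png",c);cv2.imwrite("pics/ds.png",cv2.resize(b[290:430,200:400],None,fx=4,fy=4))
```

```text
[[[391.0, 444.0], [348.0, 484.0], [550.0, 589.0], [506.0, 642.0]], [[389.0, 433.0], [349.0, 471.0], [539.0, 569.0], [497.0, 620.0]]]
[[352. 492.   0.]
 [517. 613.   0.]
 [583. 503.   0.]]
[522. 374.] [248. 205.]
[476. 314.] [286. 235.]
[380. 482.] [174. 294.]
[334. 422.] [212. 326.]
```

View pics/d.png

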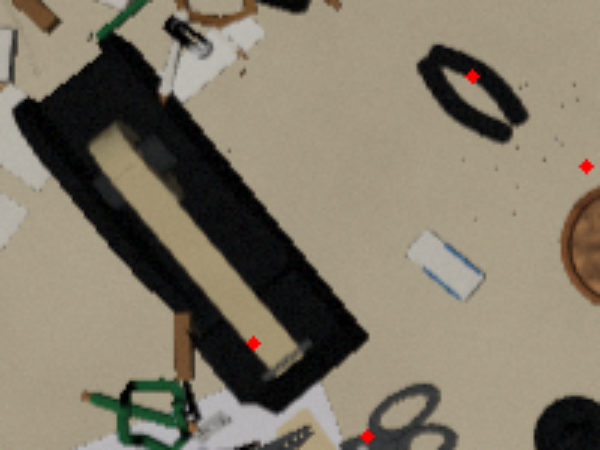

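View pics/ds.png

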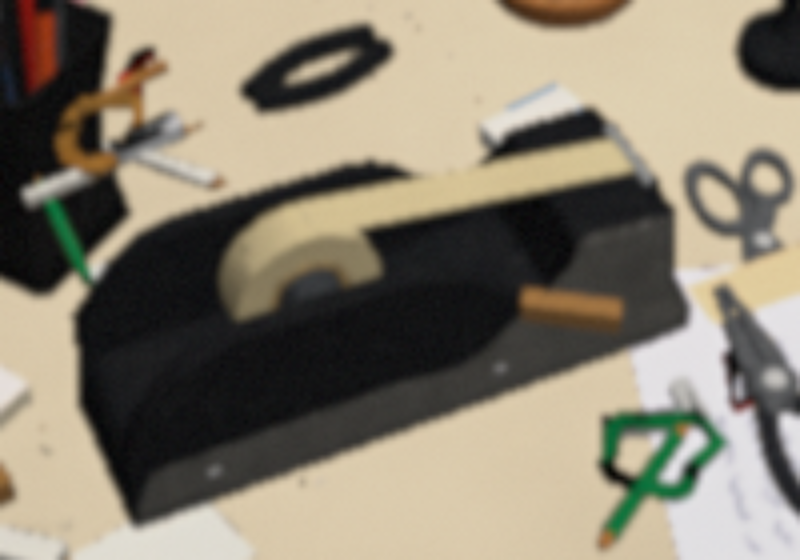

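The dispenser's front end is about 55 mm high, and a fully open finger would touch its corner near (390,440). I'll half-close the jaws before going down.

>>> {"api": "apply_moves", "payload": {"plan": [{"jaw": 0.5,"delta_pos": [-1,1,60],"spin": 0},{"jaw": 0.5,"delta_pos": [-1,1.5,110],"spin": 0},{"jaw": 0.5,"delta_pos": [-1,1.5,140],"spin": 0},{"jaw": 0.5,"delta_pos": [-1,1.5,170],"spin": 0},{"jaw": 0.5,"delta_pos": [-1,1.5,200],"spin": 0},{"jaw": 0.5,"delta_pos": [-1,1.5,225],"spin": 0},{"jaw": 0.5,"delta_pos": [-1,1.5,240],"spin": 0},{"jaw": 0.5,"delta_pos": [-1,1.5,244],"spin": 0}]}}

```text
time_s: 5.2
ee_pos: [428.1, 396.5, 3.9]
ee_rot: [-179.9, 0.0, 52.6]
force: [0.6, 0.3, -0.2]
gripper_width: 45.7
```

>>> {"api": "apply_moves", "payload": {"plan": [{"jaw": 1,"delta_pos": [0,0,0],"spin": 0},{"jaw": 1,"delta_pos": [0,0,0],"spin": 0},{"jaw": 1,"delta_pos": [0,0,0],"spin": 0},{"jaw": 1,"delta_pos": [0,0,0],"spin": 0},{"jaw": 1,"delta_pos": [0,0,0],"spin": 0},{"jaw": 1,"delta_pos": [0,0,-5],"spin": 0},{"jaw": 1,"delta_pos": [0,0,-30],"spin": 0},{"jaw": 1,"delta_pos": [0,0,-60],"spin": 0}]}}

```text
time_s: 6.2
ee_pos: [427.6, 395.9, 63.9]
ee_rot: [-179.9, 0.2, 52.6]
force: [0.4, -0.9, -0.2]
gripper_width: 18.7
```

```bash
python3 - <<'E'
from h import *
print(env.state()["force"],env.state()["gripper_width"])
for n in("side","top"): cv2.imwrite(f"pics/{n}1.png",cams.grab_frame(n)[:,:,::-1])
E
# tin frame -> world: y=+33 eraser
python3 - <<'E'
import numpy as np
c=np.array([502.3,69.2]);a=np.deg2rad(66.8)
ex=np.array([np.cos(a),np.sin(a)]);ey=np.array([-np.sin(a),np.cos(a)])
for n,x,y in(("er",-5,40),("st",-5,-25),("lidpre",115,0),("lidpre2",110,0),("push",20,0)):print(n,(c+x*ex+y*ey).round(1))
E
```

```text
[ 0.44198019 -0.86896448 -0.23276399] 18.717401578860493
er [463.6  80.4]
st [523.3  54.8]
lidpre [547.6 174.9]
lidpre2 [545.6 170.3]
push [510.2  87.6]
```

View pics/side1.png

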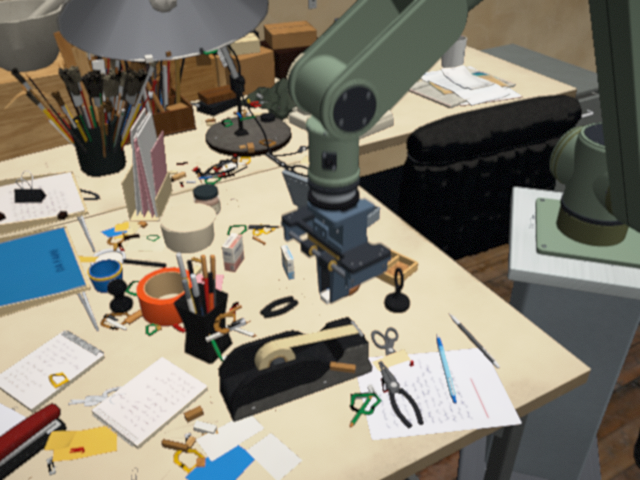

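The eraser is gone from the desk at (333,320) and held, with the opening at 18.7 mm. Moving to the tin.

```bash
python3 g.py 468 78.4 150 66.8 468 78.4 9 66.8
```

```text
delta [-230.1  224.5  -84.5] spin -0.248 | at [429.8 398.   66.9] [-180.    -0.3   52.6] j1,j6 [42. 79.] w 18.6 t 6.3
delta [-230.9  224.5   56.5] spin -0.248 | at [429.8 398.   66.9] [-180.    -0.3   52.6] j1,j6 [42. 79.] w 18.6 t 6.3
```

>>> {"api": "apply_moves", "payload": {"plan": [{"jaw": 1,"delta_pos": [0,0,-50],"spin": -0.03},{"jaw": 1,"delta_pos": [-35,34,-85],"spin": -0.06},{"jaw": 1,"delta_pos": [-75,74,-90],"spin": -0.1},{"jaw": 1,"delta_pos": [-115,114,-90],"spin": -0.13},{"jaw": 1,"delta_pos": [-155,154,-90],"spin": -0.16},{"jaw": 1,"delta_pos": [-195,190,-90],"spin": -0.2},{"jaw": 1,"delta_pos": [-230,224,-85],"spin": -0.248},{"jaw": 1,"delta_pos": [-230,224,-80],"spin": -0.248}]}}

```text
time_s: 7.3
ee_pos: [467.2, 76.1, 144.5]
ee_rot: [-180.0, -0.2, 66.5]
force: [-0.1, 0.7, 0.2]
gripper_width: 19.0
```

```bash
python3 g.py 468 78.4 9 66.8
```

```text
delta [  1.8  -0.2 135.5] spin -0.005 | at [467.2  76.1 144.5] [-180.    -0.2   66.5] j1,j6 [ 8. 31.] w 19.0 t 7.3
```

>>> {"api": "apply_moves", "payload": {"plan": [{"jaw": 1,"delta_pos": [2,0,40],"spin": 0},{"jaw": 1,"delta_pos": [2,0,80],"spin": 0},{"jaw": 1,"delta_pos": [2,0,110],"spin": 0},{"jaw": 1,"delta_pos": [2,0,128],"spin": 0},{"jaw": 1,"delta_pos": [2,0,135],"spin": 0},{"jaw": 1,"delta_pos": [2,0,135.5],"spin": 0},{"jaw": 0.62,"delta_pos": [2,0,135.5],"spin": 0},{"jaw": 0.62,"delta_pos": [2,0,135.5],"spin": 0}]}}

```text
time_s: 8.3
ee_pos: [468.6, 78.7, 9.4]
ee_rot: [180.0, -0.3, 66.5]
force: [-1.0, 0.1, 0.4]
gripper_width: 33.9
```

>>> {"api": "apply_moves", "payload": {"plan": [{"jaw": 0.62,"delta_pos": [0,0,0],"spin": 0},{"jaw": 0.62,"delta_pos": [0,0,-10],"spin": 0},{"jaw": 0.62,"delta_pos": [0,0,-40],"spin": 0},{"jaw": 0.62,"delta_pos": [0,0,-90],"spin": 0},{"jaw": 0.4,"delta_pos": [0,0,-140],"spin": 0},{"jaw": 0.4,"delta_pos": [0,0,-160],"spin": 0},{"jaw": 0.4,"delta_pos": [0,0,-160],"spin": 0},{"jaw": 0.4,"delta_pos": [0,0,-160],"spin": 0}]}}

```text
time_s: 9.3
ee_pos: [467.3, 77.9, 168.6]
ee_rot: [-180.0, -0.2, 66.5]
force: [-0.3, 0.7, 0.8]
gripper_width: 55.0
```

```bash
python3 g.py 527 386.3 150 52
```

```text
delta [306.5 -68.2  19.9] spin 0.253 | at [467.3  77.9 168.6] [-180.    -0.2   66.5] j1,j6 [ 8. 31.] w 55.0 t 9.3
```

>>> {"api": "apply_moves", "payload": {"plan": [{"jaw": 0.35,"delta_pos": [50,-11,-10],"spin": 0.04},{"jaw": 0.35,"delta_pos": [100,-22,-10],"spin": 0.08},{"jaw": 0.35,"delta_pos": [150,-33,-10],"spin": 0.12},{"jaw": 0.35,"delta_pos": [200,-44,0],"spin": 0.16},{"jaw": 0.35,"delta_pos": [250,-56,10],"spin": 0.2},{"jaw": 0.35,"delta_pos": [300,-67,20],"spin": 0.253},{"jaw": 0.35,"delta_pos": [306.5,-68,40],"spin": 0.253},{"jaw": 0.35,"delta_pos": [306.5,-68,60],"spin": 0.253}]}}

```text
time_s: 10.3
ee_pos: [526.1, 386.0, 106.8]
ee_rot: [-179.9, 0.0, 52.1]
force: [-1.2, -0.1, -0.3]
gripper_width: 59.3
```

```bash
python3 g.py 527 386.3 4 52
```

```text
delta [  0.9   0.7 102.8] spin 0.002 | at [526.1 386.  106.8] [-179.9    0.    52.1] j1,j6 [35. 73.] w 59.3 t 10.3
```

>>> {"api": "apply_moves", "payload": {"plan": [{"jaw": 0.35,"delta_pos": [1,0.5,40],"spin": 0},{"jaw": 0.35,"delta_pos": [1,0.5,75],"spin": 0},{"jaw": 0.35,"delta_pos": [1,0.5,95],"spin": 0},{"jaw": 0.35,"delta_pos": [1,0.5,102.5],"spin": 0},{"jaw": 0.35,"delta_pos": [1,0.5,102.5],"spin": 0},{"jaw": 1,"delta_pos": [1,0.5,102.5],"spin": 0},{"jaw": 1,"delta_pos": [1,0.5,102.5],"spin": 0},{"jaw": 1,"delta_pos": [1,0.5,102.5],"spin": 0}]}}

```text
time_s: 11.3
ee_pos: [527.3, 386.8, 5.1]
ee_rot: [-179.9, -0.0, 52.1]
force: [-0.1, -0.2, 2.7]
gripper_width: 34.0
```

>>> {"api": "apply_moves", "payload": {"plan": [{"jaw": 1,"delta_pos": [0,0,0],"spin": 0},{"jaw": 1,"delta_pos": [0,0,0],"spin": 0},{"jaw": 1,"delta_pos": [0,0,-5],"spin": 0},{"jaw": 1,"delta_pos": [0,0,-30],"spin": 0},{"jaw": 1,"delta_pos": [0,0,-70],"spin": 0},{"jaw": 1,"delta_pos": [0,0,-120],"spin": 0},{"jaw": 1,"delta_pos": [0,0,-170],"spin": 0},{"jaw": 1,"delta_pos": [0,0,-180],"spin": 0}]}}

```text
time_s: 12.3
ee_pos: [529.1, 387.6, 189.9]
ee_rot: [180.0, -0.5, 52.1]
force: [0.8, 0.6, -0.6]
gripper_width: 33.6
```

```bash
python3 - <<'E'
from h import *
for n in("side","top"): cv2.imwrite(f"pics/{n}2.png",cams.grab_frame(n)[:,:,::-1])
E
python3 g.py 523.3 54.8 180 66.8
```

```text
delta [-264.7  200.3    5.4] spin -0.257 | at [527.8 386.7 186.5] [-179.9   -0.2   52.1] j1,j6 [35. 73.] w 33.8 t 12.4
```

View pics/side2.png

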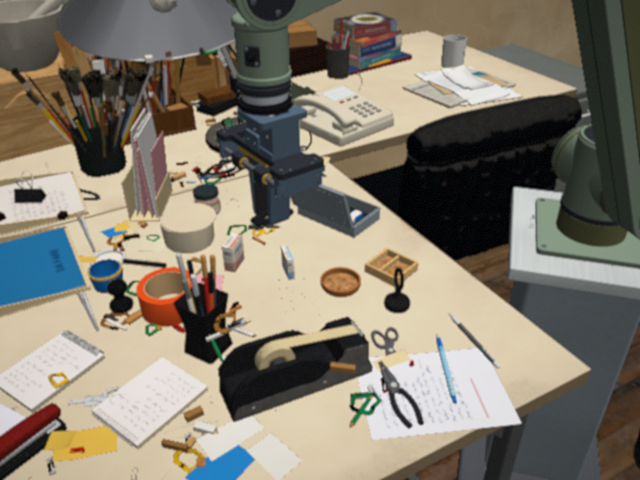

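View pics/top2.png

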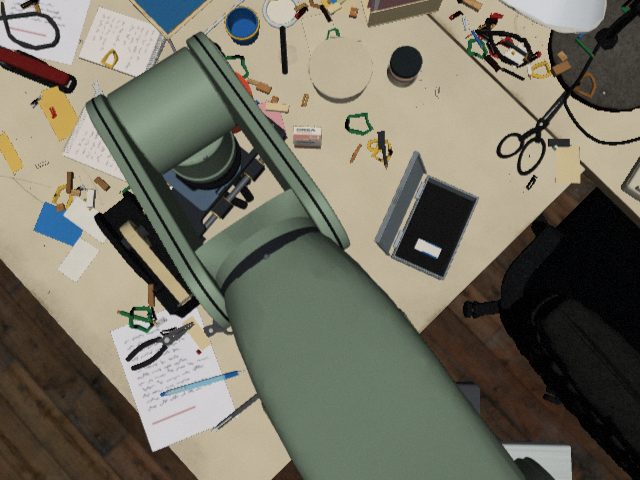

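The eraser lies in the tin at (428,248) in the top view. The staple remover has left the desk and is in the gripper, so it goes to the tin next.

>>> {"api": "apply_moves", "payload": {"plan": [{"jaw": 1,"delta_pos": [-45,34,0],"spin": -0.05},{"jaw": 1,"delta_pos": [-90,68,0],"spin": -0.1},{"jaw": 1,"delta_pos": [-135,102,0],"spin": -0.15},{"jaw": 1,"delta_pos": [-180,136,0],"spin": -0.2},{"jaw": 1,"delta_pos": [-225,170,0],"spin": -0.25},{"jaw": 1,"delta_pos": [-264,200,5],"spin": -0.257},{"jaw": 1,"delta_pos": [-264.5,200,5],"spin": -0.257},{"jaw": 1,"delta_pos": [-264.5,200,5],"spin": -0.257}]}}

```text
time_s: 13.4
ee_pos: [522.4, 55.4, 179.0]
ee_rot: [-179.8, -0.2, 66.8]
force: [0.4, 0.3, -0.5]
gripper_width: 34.2
```

```bash
python3 g.py 523.3 54.8 10 66.8
```

```text
delta [ -0.6   1.5 169. ] spin -0.0 | at [522.4  55.4 179. ] [-179.8   -0.2   66.8] j1,j6 [ 5. 28.] w 34.2 t 13.4
```

>>> {"api": "apply_moves", "payload": {"plan": [{"jaw": 1,"delta_pos": [0,1,50],"spin": 0},{"jaw": 1,"delta_pos": [0,1,100],"spin": 0},{"jaw": 1,"delta_pos": [0,1,135],"spin": 0},{"jaw": 1,"delta_pos": [0,1,155],"spin": 0},{"jaw": 1,"delta_pos": [0,1,165],"spin": 0},{"jaw": 1,"delta_pos": [0,1,168.5],"spin": 0},{"jaw": 1,"delta_pos": [0,1,168.5],"spin": 0},{"jaw": 0.45,"delta_pos": [0,1,168.5],"spin": 0}]}}

```text
time_s: 14.4
ee_pos: [523.8, 55.8, 11.4]
ee_rot: [-179.9, -0.2, 66.8]
force: [0.7, 1.0, -0.5]
gripper_width: 41.4
```

>>> {"api": "apply_moves", "payload": {"plan": [{"jaw": 0.45,"delta_pos": [0,0,0],"spin": 0},{"jaw": 0.45,"delta_pos": [0,0,0],"spin": 0},{"jaw": 0.45,"delta_pos": [0,0,-15],"spin": 0},{"jaw": 0.45,"delta_pos": [0,0,-50],"spin": 0},{"jaw": 0.45,"delta_pos": [0,0,-110],"spin": 0},{"jaw": 1,"delta_pos": [0,0,-170],"spin": 0},{"jaw": 1,"delta_pos": [0,0,-190],"spin": 0},{"jaw": 1,"delta_pos": [0,0,-190],"spin": 0}]}}

```text
time_s: 15.4
ee_pos: [524.7, 55.1, 204.1]
ee_rot: [179.8, -0.4, 66.8]
force: [-0.3, -0.5, -0.6]
gripper_width: 23.5
```

```bash
python3 g.py 552 185 200 66.8;  python3 - <<'E'
from h import *
for n in("top",): cv2.imwrite(f"pics/{n}3.png",cams.grab_frame(n)[:,:,::-1])
E
```

```text
delta [130.1 -26.2   4.8] spin -0.0 | at [524.7  55.1 204.1] [179.8  -0.4  66.8] j1,j6 [ 5. 28.] w 23.5 t 15.4
```

View pics/top3.png

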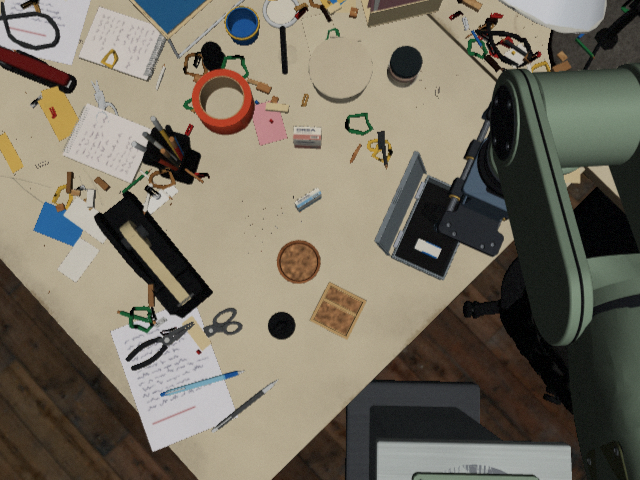

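>>> {"api": "apply_moves", "payload": {"plan": [{"jaw": 1,"delta_pos": [45,-9,0],"spin": 0},{"jaw": 1,"delta_pos": [90,-18,0],"spin": 0},{"jaw": 1,"delta_pos": [125,-26,0],"spin": 0},{"jaw": 1,"delta_pos": [130,-26,0],"spin": 0},{"jaw": 1,"delta_pos": [130,-26,30],"spin": 0},{"jaw": 1,"delta_pos": [130,-26,70],"spin": 0},{"jaw": 1,"delta_pos": [130,-26,95],"spin": 0},{"jaw": 1,"delta_pos": [130,-26,104],"spin": 0}]}}

```text
time_s: 16.45
ee_pos: [549.3, 183.6, 96.2]
ee_rot: [-179.8, -0.0, 66.7]
force: [0.0, 0.2, 1.0]
gripper_width: 0.6
```

```bash
python3 g.py 552 185 100 66.8;  python3 - <<'E'
from h import *
for n in("top","side"): cv2.imwrite(f"pics/{n}4.png",cams.grab_frame(n)[:,:,::-1])
E
```

```text
delta [ 2.4  1.9 -3.8] spin -0.001 | at [549.3 183.6  96.2] [-179.8   -0.    66.7] j1,j6 [17. 40.] w 0.6 t 16.45
```

View pics/top4.png

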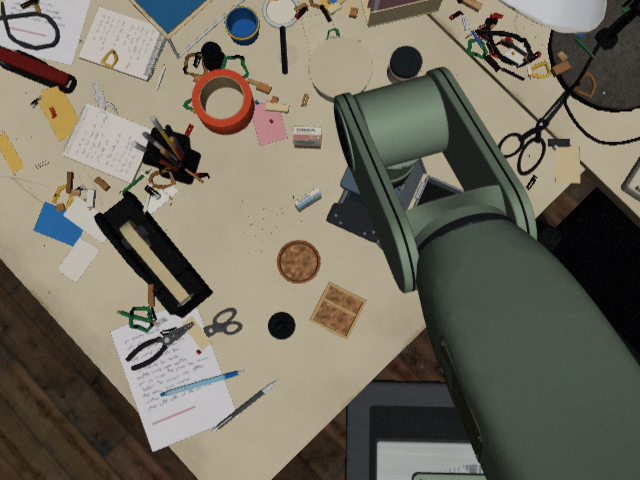

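View pics/side4.png

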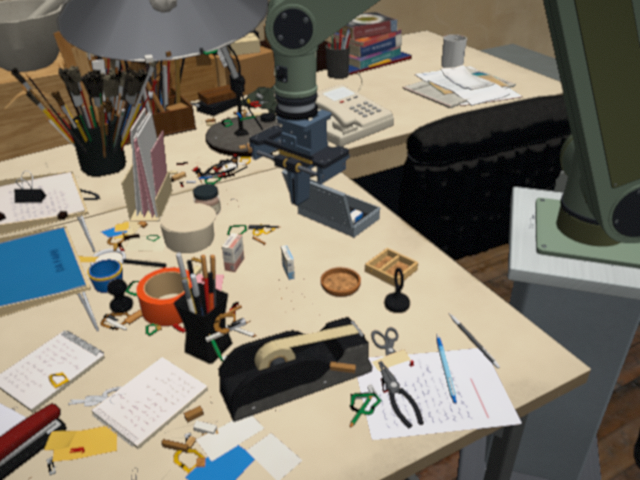

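>>> {"api": "apply_moves", "payload": {"plan": [{"jaw": 1,"delta_pos": [40,-17,-30],"spin": 0},{"jaw": 1,"delta_pos": [80,-35,-60],"spin": 0},{"jaw": 1,"delta_pos": [120,-52,-60],"spin": 0},{"jaw": 1,"delta_pos": [160,-70,-60],"spin": 0},{"jaw": 1,"delta_pos": [200,-87,-60],"spin": 0},{"jaw": 1,"delta_pos": [200,-87,-60],"spin": 0},{"jaw": 1,"delta_pos": [200,-87,-60],"spin": 0},{"jaw": 1,"delta_pos": [200,-87,-60],"spin": 0}]}}

```text
time_s: 17.55
ee_pos: [549.7, 400.8, 158.8]
ee_rot: [-179.9, -0.1, 66.7]
force: [-0.1, -0.0, -0.4]
gripper_width: 0.6
```

```bash
python3 g.py 550 184 100 66.8;  python3 - <<'E'
from h import *
for n in("top",):
    a=cams.grab_frame(n)[:,:,::-1];cv2.imwrite(f"pics/{n}5.png",cv2.resize(a[130:300,330:500],None,fx=3.5,fy=3.5,interpolation=2))
E
```

```text
delta [-199.2   86.2   58.2] spin -0.002 | at [549.7 400.8 158.8] [-1.799e+02 -1.000e-01  6.670e+01] j1,j6 [35. 58.] w 0.6 t 17.55
```

View pics/top5.png

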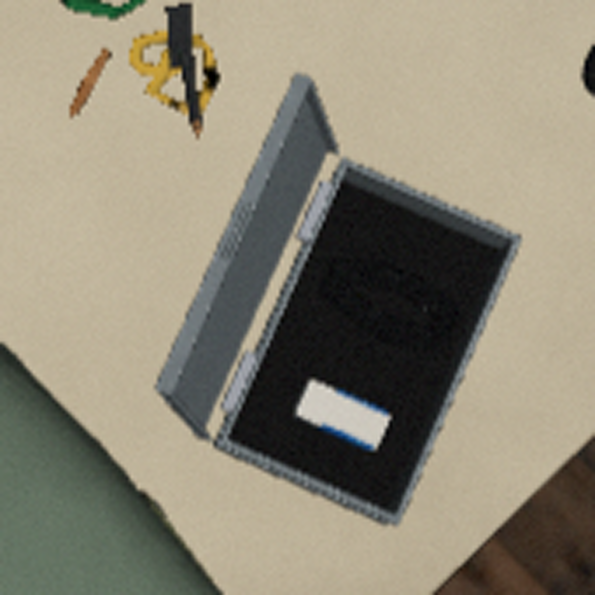

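The eraser and the staple remover (faint, at crop (390,300)) both lie flat in the tin. Now the lid: back behind it, then push.

>>> {"api": "apply_moves", "payload": {"plan": [{"jaw": 1,"delta_pos": [-45,19,10],"spin": 0},{"jaw": 1,"delta_pos": [-90,38,20],"spin": 0},{"jaw": 1,"delta_pos": [-135,57,40],"spin": 0},{"jaw": 1,"delta_pos": [-180,76,55],"spin": 0},{"jaw": 1,"delta_pos": [-199,86,58],"spin": 0},{"jaw": 1,"delta_pos": [-210,86,58],"spin": 0},{"jaw": 1,"delta_pos": [-220,86,58],"spin": 0},{"jaw": 1,"delta_pos": [-230,86,58],"spin": 0}]}}

```text
time_s: 18.6
ee_pos: [537.8, 156.4, 100.6]
ee_rot: [-180.0, -0.2, 66.7]
force: [-0.1, 0.6, 0.9]
gripper_width: 0.3
```

>>> {"api": "apply_moves", "payload": {"plan": [{"jaw": 1,"delta_pos": [-8,0,0],"spin": 0},{"jaw": 1,"delta_pos": [-16,0,0],"spin": 0},{"jaw": 1,"delta_pos": [-24,0,0],"spin": 0},{"jaw": 1,"delta_pos": [-32,0,0],"spin": 0},{"jaw": 1,"delta_pos": [-40,0,0],"spin": 0},{"jaw": 1,"delta_pos": [-46,0,0],"spin": 0},{"jaw": 1,"delta_pos": [-46,0,0],"spin": 0},{"jaw": 1,"delta_pos": [-46,0,0],"spin": 0}]}}

```text
time_s: 19.6
ee_pos: [519.8, 114.3, 100.5]
ee_rot: [-180.0, -0.2, 66.7]
force: [0.0, 0.1, -0.1]
gripper_width: 0.4
```

```bash
python3 - <<'E'
from h import *
p=env.state()["ee_pos"];c=np.array([502.3,69.2]);a=np.deg2rad(66.8);print("tin x of tool",(p[:2]-c)@[np.cos(a),np.sin(a)],p)
for n in("side",):
    a=cams.grab_frame(n)[:,:,::-1];cv2.imwrite(f"pics/{n}6.png",a)
E
```

```text
tin x of tool 48.32114268020505 [519.80790785 114.26849237 100.53291366]
```

View pics/side6.png

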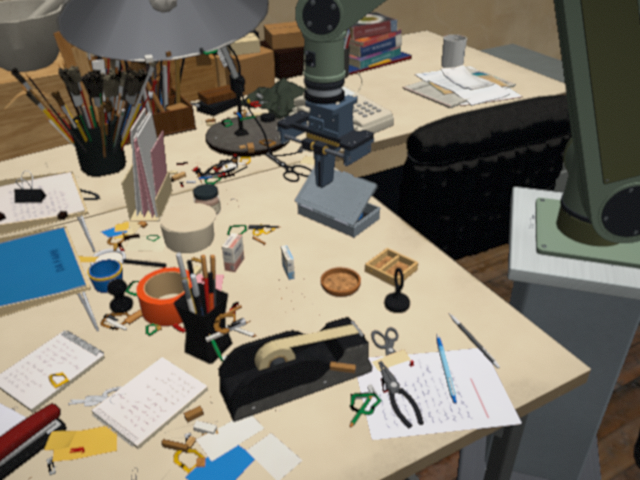

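The lid is tipping over at (340,200) and still falling in this frame. I'll lift off and head for the thick carton.

```bash
python3 g.py 651.3 286 130 90
```

```text
delta [209.7  53.  -28.7] spin -0.406 | at [519.8 114.3 100.5] [-180.    -0.2   66.8] j1,j6 [11. 34.] w 0.5 t 19.65
```

>>> {"api": "apply_moves", "payload": {"plan": [{"jaw": 0.4,"delta_pos": [0,0,-40],"spin": 0},{"jaw": 0.4,"delta_pos": [40,10,-70],"spin": -0.1},{"jaw": 0.4,"delta_pos": [90,23,-70],"spin": -0.2},{"jaw": 0.4,"delta_pos": [135,34,-70],"spin": -0.3},{"jaw": 0.4,"delta_pos": [180,45,-60],"spin": -0.4},{"jaw": 0.4,"delta_pos": [209.5,53,-50],"spin": -0.406},{"jaw": 0.4,"delta_pos": [209.5,53,-35],"spin": -0.406},{"jaw": 0.4,"delta_pos": [209.5,53,-30],"spin": -0.406}]}}

```text
time_s: 20.65
ee_pos: [649.8, 284.8, 129.4]
ee_rot: [-179.9, -0.1, 90.0]
force: [-0.6, 0.1, 0.1]
gripper_width: 54.7
```

```bash
python3 g.py 651.3 286 24 90
python3 - <<'E'
from h import *
for n in("top","side"):
    a=cams.grab_frame(n)[:,:,::-1];cv2.imwrite(f"pics/{n}7.png",a)
E
```

```text
delta [  1.    1.8 105.4] spin 0.0 | at [649.8 284.8 129.4] [-1.799e+02 -1.000e-01  9.000e+01] j1,j6 [23. 23.] w 54.7 t 20.65
```

View pics/side7.png

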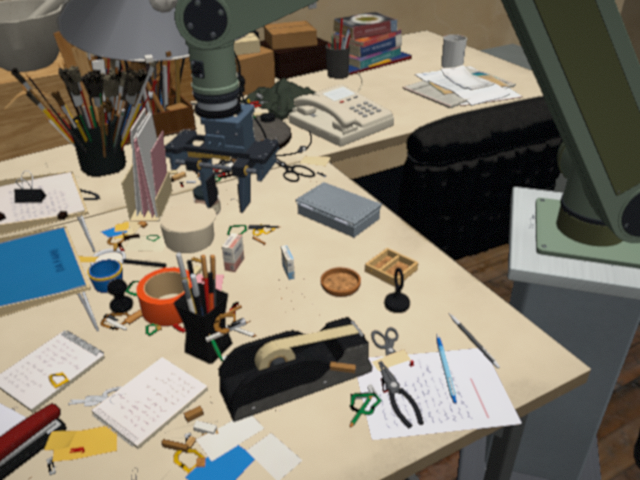

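View pics/top7.png

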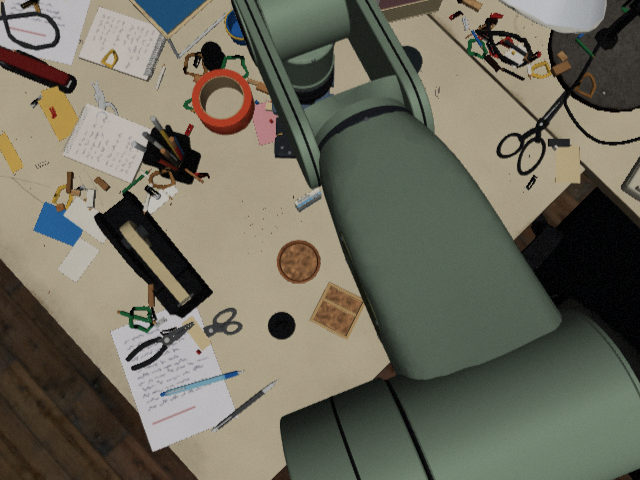

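The lid is shut: the tin is a closed box at (338,208) in the side view. Grasping the thick carton.

>>> {"api": "apply_moves", "payload": {"plan": [{"jaw": 0.4,"delta_pos": [1,1.5,40],"spin": 0},{"jaw": 0.4,"delta_pos": [1,1.5,80],"spin": 0},{"jaw": 0.4,"delta_pos": [1,1.5,100],"spin": 0},{"jaw": 0.4,"delta_pos": [1,1.5,105],"spin": 0},{"jaw": 0.4,"delta_pos": [1,1.5,105],"spin": 0},{"jaw": 1,"delta_pos": [1,1.5,105],"spin": 0},{"jaw": 1,"delta_pos": [1,1.5,105],"spin": 0},{"jaw": 1,"delta_pos": [1,1.5,105],"spin": 0}]}}

```text
time_s: 21.75
ee_pos: [651.7, 286.0, 26.2]
ee_rot: [-180.0, -0.2, 90.0]
force: [0.6, 1.3, -0.1]
gripper_width: 27.4
```

>>> {"api": "apply_moves", "payload": {"plan": [{"jaw": 1,"delta_pos": [0,0,0],"spin": 0},{"jaw": 1,"delta_pos": [0,0,0],"spin": 0},{"jaw": 1,"delta_pos": [0,0,0],"spin": 0},{"jaw": 1,"delta_pos": [0,0,-5],"spin": 0},{"jaw": 1,"delta_pos": [0,0,-35],"spin": 0},{"jaw": 1,"delta_pos": [0,0,-80],"spin": 0},{"jaw": 1,"delta_pos": [0,0,-125],"spin": 0},{"jaw": 1,"delta_pos": [0,0,-130],"spin": 0}]}}

```text
time_s: 22.75
ee_pos: [653.9, 286.5, 161.2]
ee_rot: [179.5, -0.4, 90.0]
force: [0.3, 0.3, -0.4]
gripper_width: 23.0
```

```bash
python3 - <<'E'
import numpy as np
c=np.array([361.9,228.2]);a=np.deg2rad(-26.4)
for x in(-13.5,-16,20):print(x,(c+x*np.array([np.cos(a),np.sin(a)])).round(1))
E
python3 g.py 347.6 235.3 150 63.6
```

```text
-13.5 [349.8 234.2]
-16 [347.6 235.3]
20 [379.8 219.3]
delta [ -51.4 -306.3    8.4] spin 0.46 | at [653.9 286.5 161.2] [179.5  -0.4  90. ] j1,j6 [23. 23.] w 23.0 t 22.75
```

>>> {"api": "apply_moves", "payload": {"plan": [{"jaw": 1,"delta_pos": [-8,-45,0],"spin": 0.07},{"jaw": 1,"delta_pos": [-16,-95,0],"spin": 0.14},{"jaw": 1,"delta_pos": [-25,-145,0],"spin": 0.22},{"jaw": 1,"delta_pos": [-33,-195,0],"spin": 0.3},{"jaw": 1,"delta_pos": [-41,-245,0],"spin": 0.37},{"jaw": 1,"delta_pos": [-50,-290,0],"spin": 0.44},{"jaw": 1,"delta_pos": [-51,-305,5],"spin": 0.46},{"jaw": 1,"delta_pos": [-51,-305,8],"spin": 0.46}]}}

```text
time_s: 23.75
ee_pos: [348.7, 235.7, 150.0]
ee_rot: [179.7, -0.5, 63.7]
force: [-0.7, 0.0, 0.7]
gripper_width: 22.7
```

```bash
python3 g.py 348.5 234.9 70 63.6
python3 - <<'E'
from h import *
for n in("side",):
    a=cams.grab_frame(n)[:,:,::-1];cv2.imwrite(f"pics/{n}8.png",a)
E
python3 g.py 348.5 234.9 70 63.6
```

```text
delta [-1.6 -0.1 80. ] spin 0.002 | at [348.7 235.7 150. ] [179.7  -0.5  63.7] j1,j6 [32. 59.] w 22.7 t 23.75
delta [-2.2 -0.9 79.8] spin 0.001 | at [349.6 236.  149.8] [179.7  -0.5  63.7] j1,j6 [32. 59.] w 23.1 t 23.8
```

View pics/side8.png

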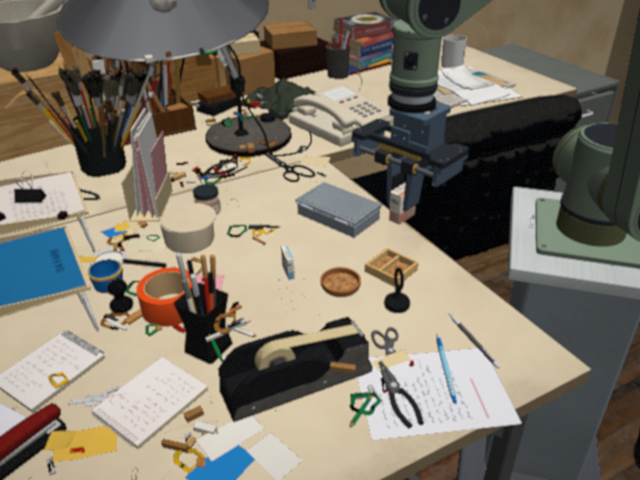

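>>> {"api": "apply_moves", "payload": {"plan": [{"jaw": 1,"delta_pos": [-1.5,-0.5,40],"spin": 0},{"jaw": 1,"delta_pos": [-1.5,-0.5,75],"spin": 0},{"jaw": 1,"delta_pos": [-1.5,-0.5,80],"spin": 0},{"jaw": 1,"delta_pos": [-1.5,-0.5,80],"spin": 0},{"jaw": 1,"delta_pos": [-1.5,-0.5,90],"spin": 0},{"jaw": 1,"delta_pos": [-1.5,-0.5,100],"spin": 0},{"jaw": 1,"delta_pos": [-1.5,-0.5,110],"spin": 0},{"jaw": 1,"delta_pos": [-1.5,-0.5,115],"spin": 0}]}}

```text
time_s: 24.8
ee_pos: [349.1, 235.4, 34.1]
ee_rot: [179.8, -0.5, 63.7]
force: [0.0, -0.4, -0.3]
gripper_width: 23.0
```

```bash
python3 g.py 348.5 234.9 29.5 63.6
python3 - <<'E'
from h import *
for n in("side",):
    a=cams.grab_frame(n)[:,:,::-1];cv2.imwrite(f"pics/{n}9.png",cv2.resize(a[200:320,320:460],None,fx=5,fy=5,interpolation=2))
E
python3 g.py 348.5 234.9 29.5 63.6
```

```text
delta [-0.8 -0.3  4.6] spin 0.001 | at [349.1 235.4  34.1] [179.8  -0.5  63.7] j1,j6 [32. 59.] w 23.0 t 24.8
delta [-0.6 -0.2  4.3] spin 0.001 | at [348.9 235.3  33.8] [179.8  -0.5  63.7] j1,j6 [32. 59.] w 22.9 t 24.85
```

View pics/side9.png

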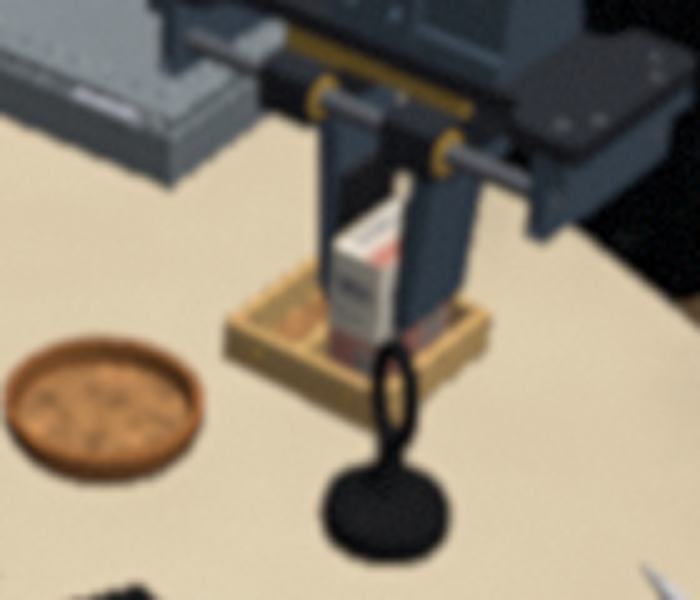

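>>> {"api": "apply_moves", "payload": {"plan": [{"jaw": 1,"delta_pos": [-0.5,0,1],"spin": 0},{"jaw": 1,"delta_pos": [-0.5,0,2],"spin": 0},{"jaw": 1,"delta_pos": [-0.5,0,3],"spin": 0},{"jaw": 1,"delta_pos": [-0.5,0,4],"spin": 0},{"jaw": 1,"delta_pos": [-0.5,0,4.3],"spin": 0},{"jaw": 1,"delta_pos": [-0.5,0,4.3],"spin": 0},{"jaw": 1,"delta_pos": [-0.5,0,4.3],"spin": 0},{"jaw": 1,"delta_pos": [-0.5,0,4.3],"spin": 0}]}}

```text
time_s: 25.85
ee_pos: [348.9, 235.0, 30.1]
ee_rot: [179.8, -0.5, 63.7]
force: [-1.0, -1.0, 4.3]
gripper_width: 23.2
```

>>> {"api": "apply_moves", "payload": {"plan": [{"jaw": 0.62,"delta_pos": [0,0,0],"spin": 0},{"jaw": 0.6,"delta_pos": [0,0,0],"spin": 0},{"jaw": 0.55,"delta_pos": [0,0,0],"spin": 0},{"jaw": 0.55,"delta_pos": [0,0,0],"spin": 0},{"jaw": 0.55,"delta_pos": [0,0,-20],"spin": 0},{"jaw": 0.55,"delta_pos": [0,0,-60],"spin": 0},{"jaw": 0.2,"delta_pos": [0,0,-110],"spin": 0},{"jaw": 0.2,"delta_pos": [0,0,-130],"spin": 0}]}}

```text
time_s: 26.85
ee_pos: [349.0, 234.9, 162.8]
ee_rot: [179.6, -0.7, 63.7]
force: [0.2, -0.1, -0.1]
gripper_width: 58.4
```

```bash
python3 g.py 545 282.4 150 -148.3
```

```text
delta [129.3 154.5  15.5] spin -2.583 | at [349.  234.9 162.8] [179.6  -0.7  63.7] j1,j6 [32. 59.] w 58.4 t 26.85
```

>>> {"api": "apply_moves", "payload": {"plan": [{"jaw": 0.25,"delta_pos": [20,25,10],"spin": -0.18},{"jaw": 0.25,"delta_pos": [45,55,15],"spin": -0.36},{"jaw": 0.25,"delta_pos": [70,84,15],"spin": -0.54},{"jaw": 0.25,"delta_pos": [95,114,15],"spin": -0.72},{"jaw": 0.25,"delta_pos": [120,144,15],"spin": -0.9},{"jaw": 0.25,"delta_pos": [129,154.5,15],"spin": -1.08},{"jaw": 0.25,"delta_pos": [129,154.5,15],"spin": -1.26},{"jaw": 0.25,"delta_pos": [129,154.5,15],"spin": -1.44}]}}

```text
time_s: 27.85
ee_pos: [544.9, 282.1, 149.8]
ee_rot: [179.3, 0.2, 146.5]
force: [-0.3, -0.3, -0.0]
gripper_width: 68.3
```

```bash
python3 g.py 545 282.4 150 -148.3;python3 - <<'E'
from h import *
for n in("top","side"):
    a=cams.grab_frame(n)[:,:,::-1];cv2.imwrite(f"pics/{n}10.png",a if n=="top" else cv2.resize(a[200:320,320:460],None,fx=5,fy=5,interpolation=2))
E
```

```text
delta [ 0.1  0.3 -0.2] spin -1.138 | at [544.9 282.1 149.8] [179.3   0.2 146.5] j1,j6 [ 26. -30.] w 68.3 t 27.85
```

View pics/side10.png

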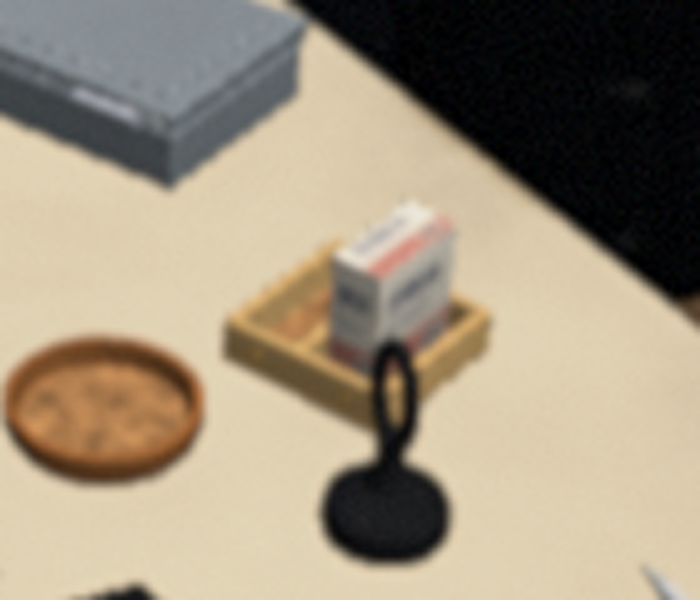

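View pics/top10.png

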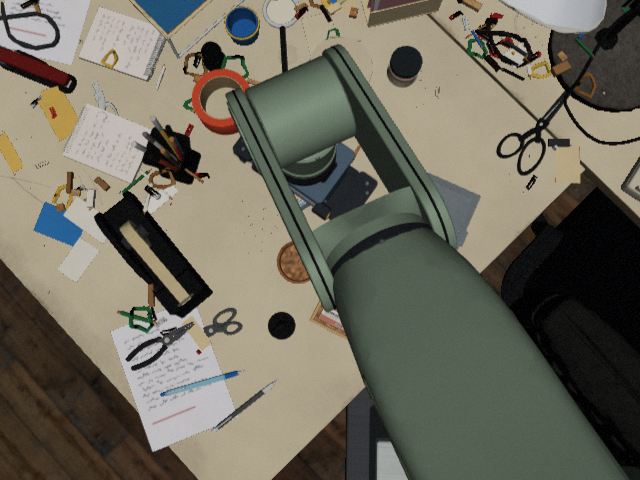

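The thick carton stands upright in the wide bay. Next is the thin carton, gripped across its 46 mm length so the fingers stay clear of the thick one.

>>> {"api": "apply_moves", "payload": {"plan": [{"jaw": 0.2,"delta_pos": [0,0,0],"spin": -0.18},{"jaw": 0.2,"delta_pos": [0,0,0],"spin": -0.36},{"jaw": 0.2,"delta_pos": [0,0,0],"spin": -0.54},{"jaw": 0.2,"delta_pos": [0,0,0],"spin": -0.72},{"jaw": 0.2,"delta_pos": [0,0,10],"spin": -0.9},{"jaw": 0.2,"delta_pos": [0,0,30],"spin": -1.08},{"jaw": 0.2,"delta_pos": [0,0,50],"spin": -1.138},{"jaw": 0.2,"delta_pos": [0,0,70],"spin": -1.138}]}}

```text
time_s: 28.95
ee_pos: [545.4, 282.6, 79.3]
ee_rot: [179.9, 0.8, -148.8]
force: [0.4, -0.3, 0.5]
gripper_width: 73.1
```

```bash
python3 g.py 545 282.4 21 -148.3;python3 - <<'E'
from h import *
for n in("side",):
    a=cams.grab_frame(n)[:,:,::-1];cv2.imwrite(f"pics/{n}11.png",cv2.resize(a[180:300,220:360],None,fx=5,fy=5,interpolation=2))
E
```

```text
delta [ 1.3 -0.  58.3] spin -0.009 | at [545.4 282.6  79.3] [ 179.9    0.8 -148.8] j1,j6 [ 26. -95.] w 73.1 t 28.95
```

View pics/side11.png

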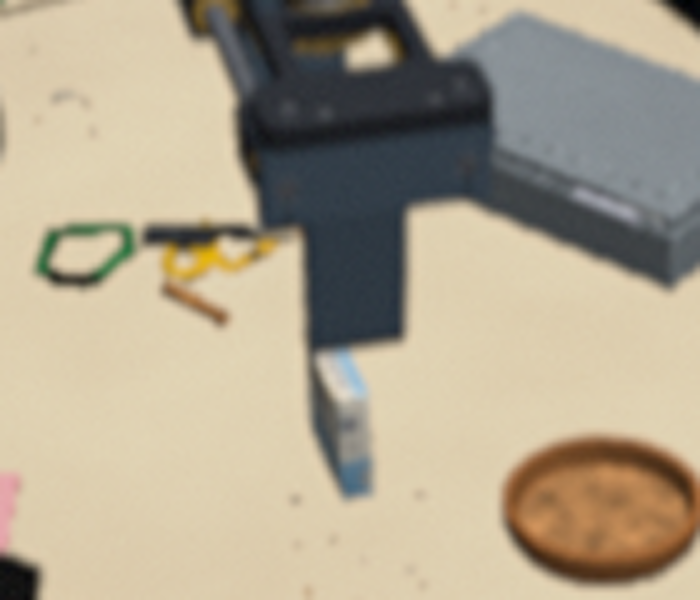

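>>> {"api": "apply_moves", "payload": {"plan": [{"jaw": 0.2,"delta_pos": [0.5,0,25],"spin": -0.009},{"jaw": 0.2,"delta_pos": [1,0,45],"spin": -0.009},{"jaw": 0.2,"delta_pos": [1,0,56],"spin": -0.009},{"jaw": 0.2,"delta_pos": [1,0,58],"spin": -0.009},{"jaw": 0.2,"delta_pos": [1,0,58],"spin": -0.009},{"jaw": 1,"delta_pos": [1,0,58],"spin": -0.009},{"jaw": 1,"delta_pos": [1,0,58],"spin": -0.009},{"jaw": 1,"delta_pos": [1,0,58],"spin": -0.009}]}}

```text
time_s: 30.0
ee_pos: [543.3, 281.7, 18.8]
ee_rot: [179.9, 0.5, -148.3]
force: [-0.3, 0.2, 2.2]
gripper_width: 45.9
```

>>> {"api": "apply_moves", "payload": {"plan": [{"jaw": 1,"delta_pos": [0,0,0],"spin": 0},{"jaw": 1,"delta_pos": [0,0,0],"spin": 0},{"jaw": 1,"delta_pos": [0,0,0],"spin": 0},{"jaw": 1,"delta_pos": [0,0,-5],"spin": 0},{"jaw": 1,"delta_pos": [0,0,-25],"spin": 0},{"jaw": 1,"delta_pos": [0,0,-60],"spin": 0},{"jaw": 1,"delta_pos": [0,0,-100],"spin": 0},{"jaw": 1,"delta_pos": [0,0,-130],"spin": 0}]}}

```text
time_s: 31.0
ee_pos: [542.9, 281.1, 151.0]
ee_rot: [179.9, 0.6, -148.3]
force: [-0.1, 0.0, -0.3]
gripper_width: 45.9
```

```bash
python3 g.py 379.8 219.3 150 153.6
```

```text
delta [171.2  33.1  -0.8] spin 1.014 | at [542.9 281.1 151. ] [ 179.9    0.6 -148.3] j1,j6 [ 26. -96.] w 45.9 t 31.0
```

>>> {"api": "apply_moves", "payload": {"plan": [{"jaw": 1,"delta_pos": [25,5,0],"spin": 0.15},{"jaw": 1,"delta_pos": [50,10,0],"spin": 0.32},{"jaw": 1,"delta_pos": [80,16,0],"spin": 0.49},{"jaw": 1,"delta_pos": [110,21,0],"spin": 0.66},{"jaw": 1,"delta_pos": [140,27,0],"spin": 0.83},{"jaw": 1,"delta_pos": [165,32,0],"spin": 1.0},{"jaw": 1,"delta_pos": [171,33,0],"spin": 1.014},{"jaw": 1,"delta_pos": [171,33,0],"spin": 1.014}]}}

```text
time_s: 32.0
ee_pos: [380.7, 219.6, 149.6]
ee_rot: [179.4, 0.3, 153.7]
force: [0.6, 0.1, -0.6]
gripper_width: 46.1
```

```bash
python3 - <<'E'
from h import *
for n in("side","top"):
    a=cams.grab_frame(n)[:,:,::-1];cv2.imwrite(f"pics/{n}12.png",a if n=="top" else cv2.resize(a[160:310,320:480],None,fx=4,fy=4,interpolation=2))
E
python3 g.py 379.8 219.3 60 153.6
```

```text
delta [ 1.5 -2.1 89.5] spin 0.001 | at [381.3 219.9 149.5] [179.4   0.3 153.7] j1,j6 [ 28. -35.] w 46.0 t 32.1
```

View pics/side12.png

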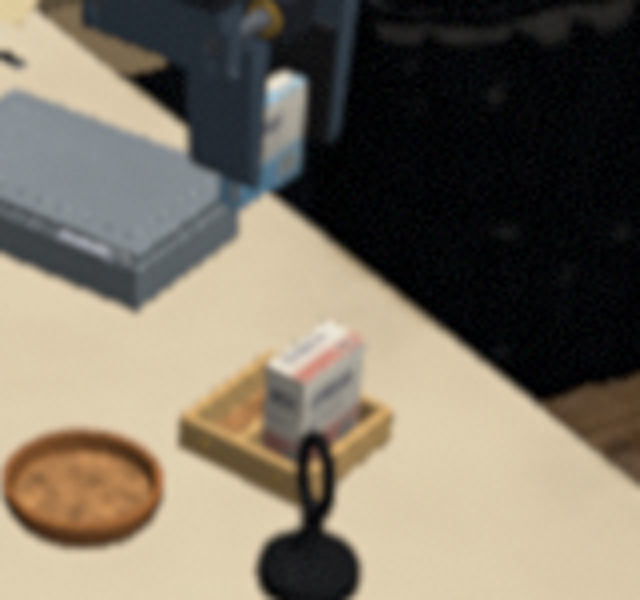

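>>> {"api": "apply_moves", "payload": {"plan": [{"jaw": 1,"delta_pos": [2,-1,30],"spin": 0},{"jaw": 1,"delta_pos": [2,-1,60],"spin": 0},{"jaw": 1,"delta_pos": [2,-1,85],"spin": 0},{"jaw": 1,"delta_pos": [2,-1,98],"spin": 0},{"jaw": 1,"delta_pos": [2,-1,100],"spin": 0},{"jaw": 1,"delta_pos": [2,-1,100],"spin": 0},{"jaw": 1,"delta_pos": [2,-1,100],"spin": 0},{"jaw": 1,"delta_pos": [2,-1,100],"spin": 0}]}}

```text
time_s: 33.1
ee_pos: [380.3, 220.8, 50.1]
ee_rot: [179.3, 0.3, 153.7]
force: [0.1, 0.7, -1.0]
gripper_width: 46.0
```

```bash
python3 - <<'E'
from fit import *
for n in("side","top"):
    a=cams.grab_frame(n)[:,:,::-1].copy()
    r=None
    cv2.imwrite(f"pics/{n}13.png",cv2.resize(a[160:310,320:480] if n=="side" else a[230:350,290:400],None,fx=5,fy=4 if 0 else 5,interpolation=2)[:600,:800])
s=env.state();print(s["ee_pos"],s["ee_rot"])
# predicted projection of carton bottom corners for offset 0 and 2
yaw=np.deg2rad(s["ee_rot"][2]+180)
for off in(0,2):
    c=s["ee_pos"][:2]+off*np.array([np.cos(yaw),np.sin(yaw)])
    P=box(c[0],c[1],yaw,13,46,s["ee_pos"][2]-20,s["ee_pos"][2]+26)
    print(off,((proj("side",P)-[320,160])*5).round(0).tolist())
E
python3 g.py 378.9 219.7 60 153.6
```

```text
[380.15015797 220.70056788  49.85841168] [179.32261748   0.33071776 153.66995304]
0 [[363.0, 451.0], [370.0, 348.0], [287.0, 506.0], [293.0, 402.0], [335.0, 438.0], [341.0, 335.0], [259.0, 492.0], [264.0, 388.0]]
2 [[358.0, 449.0], [366.0, 346.0], [283.0, 504.0], [289.0, 400.0], [331.0, 436.0], [337.0, 333.0], [255.0, 490.0], [260.0, 386.0]]
delta [  0.6  -1.3 -10.2] spin 0.001 | at [380.2 220.7  49.9] [179.3   0.3 153.7] j1,j6 [ 29. -35.] w 46.0 t 33.2
```

View pics/side13.png

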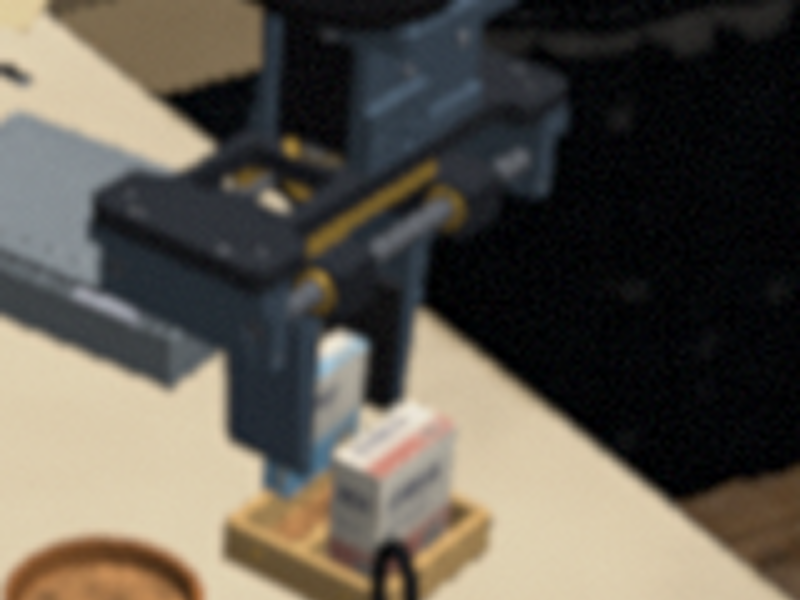

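>>> {"api": "apply_moves", "payload": {"plan": [{"jaw": 1,"delta_pos": [0,-1,5],"spin": 0},{"jaw": 1,"delta_pos": [0,-1,10],"spin": 0},{"jaw": 1,"delta_pos": [0,-1,15],"spin": 0},{"jaw": 1,"delta_pos": [0,-1,20],"spin": 0},{"jaw": 1,"delta_pos": [0,-1,23],"spin": 0},{"jaw": 1,"delta_pos": [0,-1,24],"spin": 0},{"jaw": 1,"delta_pos": [0,-1,25],"spin": 0},{"jaw": 1,"delta_pos": [0,-1,25],"spin": 0}]}}

```text
time_s: 34.2
ee_pos: [380.0, 220.0, 24.9]
ee_rot: [179.3, 0.3, 153.7]
force: [-0.2, -0.5, -0.4]
gripper_width: 46.1
```

Run:
```python
from fit import *
s=env.state();print(s["ee_pos"],s["force"])
for n in("side",):
    a=cams.grab_frame(n)[:,:,::-1].copy()
    cv2.imwrite(f"pics/{n}14.png",cv2.resize(a[190:310,340:460],None,fx=5,fy=5,interpolation=2)[:600,:800])
s=env.state();print(s["ee_pos"],s["force"])
```

```text
[379.97694612 220.03104977  24.86745838] [-0.15226157 -0.52653976 -0.39114895]
[380.04143193 220.05975545  24.93179147] [ 0.61039029 -0.87126436  0.23274948]
```

View pics/side14.png

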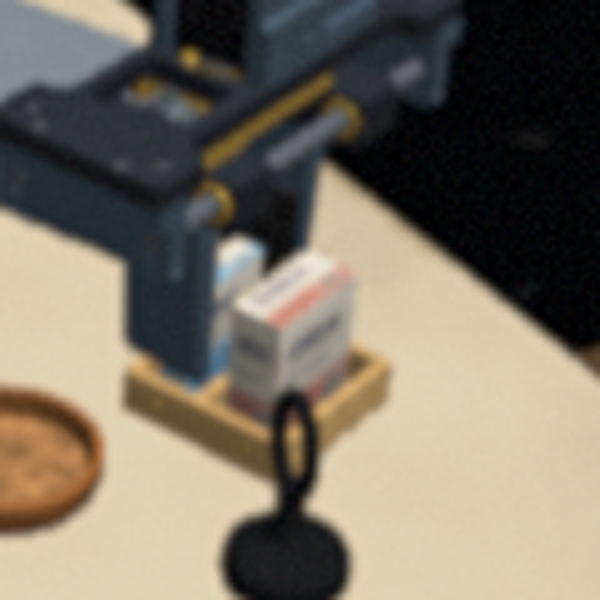

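>>> {"api": "apply_moves", "payload": {"plan": [{"jaw": 1,"delta_pos": [0,0,0.5],"spin": 0},{"jaw": 1,"delta_pos": [0,0,1],"spin": 0},{"jaw": 1,"delta_pos": [0,0,1.5],"spin": 0},{"jaw": 1,"delta_pos": [0,0,1.5],"spin": 0},{"jaw": 0.4,"delta_pos": [0,0,1.5],"spin": 0},{"jaw": 0.4,"delta_pos": [0,0,1.5],"spin": 0},{"jaw": 0.4,"delta_pos": [0,0,1.5],"spin": 0},{"jaw": 0.4,"delta_pos": [0,0,1.5],"spin": 0}]}}

```text
time_s: 35.25
ee_pos: [380.0, 220.1, 23.4]
ee_rot: [179.3, 0.3, 153.7]
force: [1.0, -1.0, -0.2]
gripper_width: 54.7
```

>>> {"api": "apply_moves", "payload": {"plan": [{"jaw": 0.36,"delta_pos": [0,0,0],"spin": 0},{"jaw": 0.36,"delta_pos": [0,0,0],"spin": 0},{"jaw": 0.36,"delta_pos": [0,0,-20],"spin": 0},{"jaw": 0.36,"delta_pos": [0,0,-60],"spin": 0},{"jaw": 0.36,"delta_pos": [0,0,-110],"spin": 0},{"jaw": 0.36,"delta_pos": [0,0,-150],"spin": 0},{"jaw": 0.36,"delta_pos": [0,0,-150],"spin": 0},{"jaw": 0.36,"delta_pos": [0,0,-150],"spin": 0}]}}

```text
time_s: 36.25
ee_pos: [377.9, 218.5, 172.8]
ee_rot: [179.4, 0.3, 153.7]
force: [-0.2, 0.2, 0.2]
gripper_width: 58.4
```

```bash
python3 - <<'E'
from fit import *
for n in("side",):
    a=cams.grab_frame(n)[:,:,::-1].copy()
    cv2.imwrite(f"pics/{n}15.png",cv2.resize(a[190:310,340:460],None,fx=5,fy=5,interpolation=2)[:600,:800])
    np.save("side15.npy",a)
    r=spotter.masks_of("side","ring_stamp_centre");m=r[0]["region"];print([ (x["confidence"],x["extent"]) for x in r[:2]]);np.save("m2.npy",m)
m0=np.load("m_side_ring_stamp_centre.npy")
# dark-pixel mask for ring from the first picture, away from the tray
def stamp(p):
    q=np.linspace(0,2*np.pi,24);c,s=np.cos(p[2]),np.sin(p[2]);ring=[]
    for u in(-3,3):
        for t in q:
            v=15*np.cos(t);ring.append([p[0]+c*u-s*v,p[1]+s*u+c*v,57+22*np.sin(t)])
    return [cyl(p[0],p[1],23,0,19),cyl(p[0],p[1],5,0,40),np.array(ring)]
for m in(m0,):
    ys,xs=np.nonzero(m);bb=np.array([xs.min()-15,ys.min()-15,xs.max()+16,ys.max()+16])
    c=cv2.resize(m[bb[1]:bb[3],bb[0]:bb[2]].astype(np.uint8),None,fx=4,fy=4,interpolation=0)
    for d in range(-90,90,10):
        best=max(1-0 if 0 else (lambda r:(r&c).sum()/(r|c).sum())(render("side",stamp([335.3+e,322.5+f,np.deg2rad(d)]),bb)) for e in(-2,0,2) for f in(-2,0,2))
        print(d,round(best,3),end="; ")
# draw wire ring for 35 and -20 
K=cv2.imread("pics/side0.png")
out=[]
for d in(35,20,-5,-20):
    k=cv2.resize(K[255:325,375:425],None,fx=6,fy=6,interpolation=2);k=np.clip(k.astype(float)*1.5,0,255).astype(np.uint8)
    t=np.linspace(0,2*np.pi,60);s,c=np.sin(np.deg2rad(d)),np.cos(np.deg2rad(d))
    P=np.array([[335.3-s*13*np.cos(u),322.5+c*13*np.cos(u),57+20*np.sin(u)] for u in t])
    q=((proj("side",P)-[375,255]+.5)*6).astype(int);cv2.polylines(k,[q],True,(0,0,255),1);out.append(k)
cv2.imwrite("pics/ringcmp.png",np.hstack(out)[:, :1200][:, ::1])
E
python3 -c "
import cv2;a=cv2.imread('pics/ringcmp.png');print(a.shape);cv2.imwrite('pics/ringcmp2.png',cv2.resize(a,(800,280)))"
python3 g.py 335 322 120 -144
```

```text
[(0.64, [384.4, 266.1, 412.1, 315.4])]
-90 0.774; -80 0.773; -70 0.774; -60 0.78; -50 0.79; -40 0.803; -30 0.818; -20 0.829; -10 0.813; 0 0.767; 10 0.749; 20 0.804; 30 0.856; 40 0.858; 50 0.829; 60 0.806; 70 0.79; 80 0.779; (420, 1200, 3)
delta [84.3 73.5 52.4] spin -1.088 | at [377.5 218.4 172.1] [179.5   0.2 153.7] j1,j6 [ 28. -35.] w 58.3 t 36.35
```

View pics/side15.png

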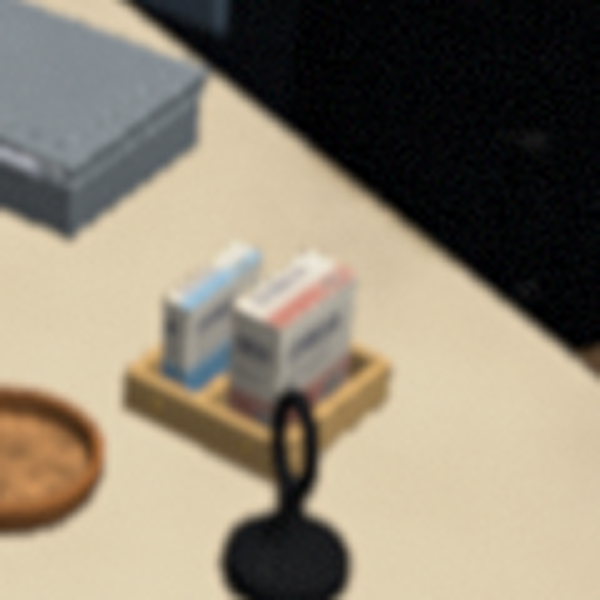

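View pics/ringcmp2.png

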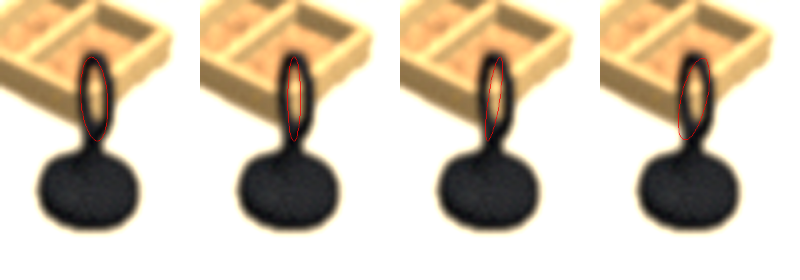

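Both cartons stand upright in their bays. The wireframe comparison puts the ring yaw at about 36°. On to the stamp.

>>> {"api": "apply_moves", "payload": {"plan": [{"jaw": 0.4,"delta_pos": [20,18,0],"spin": -0.18},{"jaw": 0.4,"delta_pos": [45,39,0],"spin": -0.36},{"jaw": 0.4,"delta_pos": [70,61,0],"spin": -0.54},{"jaw": 0.4,"delta_pos": [84,73.5,0],"spin": -0.72},{"jaw": 0.4,"delta_pos": [84,73.5,10],"spin": -0.9},{"jaw": 0.4,"delta_pos": [84,73.5,30],"spin": -1.08},{"jaw": 0.4,"delta_pos": [84,73.5,48],"spin": -1.088},{"jaw": 0.4,"delta_pos": [84,73.5,52],"spin": -1.088}]}}

```text
time_s: 37.35
ee_pos: [334.1, 320.8, 118.3]
ee_rot: [180.0, 0.3, -144.0]
force: [-0.2, 0.1, -0.9]
gripper_width: 54.7
```

```bash
python3 g.py 335 322 38 -144;python3 - <<'E'
from fit import *
for n in("side",):
    a=cams.grab_frame(n)[:,:,::-1].copy()
    cv2.imwrite(f"pics/{n}16.png",cv2.resize(a[190:330,340:480],None,fx=4,fy=4,interpolation=2)[:600,:800])
E
python3 g.py 335 322 38 -144
```

```text
delta [-1.   0.4 80.3] spin 0.0 | at [334.1 320.8 118.3] [ 180.     0.3 -144. ] j1,j6 [ 42. -84.] w 54.7 t 37.35
delta [-0.5  0.4 80.7] spin -0.0 | at [334.4 321.1 118.7] [ 180.     0.4 -144. ] j1,j6 [ 42. -84.] w 54.9 t 37.4
```

View pics/side16.png

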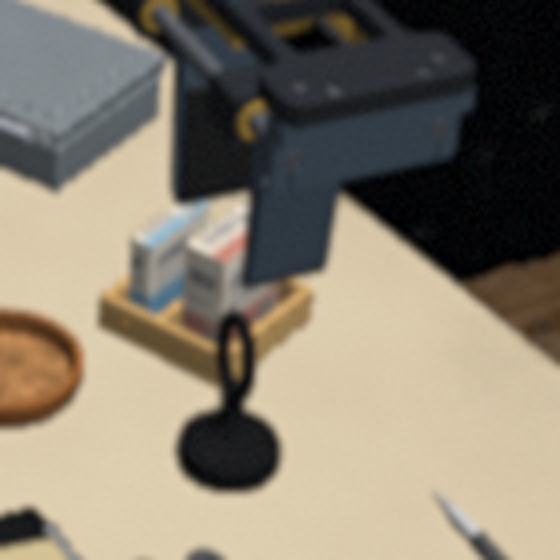

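>>> {"api": "apply_moves", "payload": {"plan": [{"jaw": 0.4,"delta_pos": [-0.5,0.4,25],"spin": 0},{"jaw": 0.4,"delta_pos": [-0.5,0.4,50],"spin": 0},{"jaw": 0.4,"delta_pos": [-0.5,0.4,70],"spin": 0},{"jaw": 0.4,"delta_pos": [-0.5,0.4,80],"spin": 0},{"jaw": 0.4,"delta_pos": [-0.5,0.4,80],"spin": 0},{"jaw": 1,"delta_pos": [-0.5,0.4,80],"spin": 0},{"jaw": 1,"delta_pos": [-0.5,0.4,80],"spin": 0},{"jaw": 1,"delta_pos": [-0.5,0.4,80],"spin": 0}], "squeeze": 20}}

```text
time_s: 38.4
ee_pos: [335.2, 322.3, 39.2]
ee_rot: [180.0, 0.4, -144.0]
force: [-0.1, 0.8, 1.3]
gripper_width: 28.4
```

>>> {"api": "apply_moves", "payload": {"plan": [{"jaw": 1,"delta_pos": [0,0,0],"spin": 0},{"jaw": 1,"delta_pos": [0,0,0],"spin": 0},{"jaw": 1,"delta_pos": [0,0,0],"spin": 0},{"jaw": 1,"delta_pos": [0,0,-5],"spin": 0},{"jaw": 1,"delta_pos": [0,0,-15],"spin": 0},{"jaw": 1,"delta_pos": [0,0,-30],"spin": 0},{"jaw": 1,"delta_pos": [0,0,-40],"spin": 0},{"jaw": 1,"delta_pos": [0,0,-45],"spin": 0}]}}

```text
time_s: 39.4
ee_pos: [335.2, 322.3, 85.1]
ee_rot: [180.0, 0.5, -144.0]
force: [0.1, -0.6, -1.5]
gripper_width: 28.0
```

```bash
python3 g.py 441.3 295.4 85 -144;python3 - <<'E'
from fit import *
for n in("side",):
    a=cams.grab_frame(n)[:,:,::-1].copy()
    cv2.imwrite(f"pics/{n}17.png",cv2.resize(a[190:330,320:480],None,fx=4,fy=4,interpolation=2)[:600,:800])
E
python3 g.py 441.3 295.4 85 -144
```

```text
delta [-70.  -84.1   0.7] spin -0.0 | at [335.2 322.3  85.1] [ 180.     0.5 -144. ] j1,j6 [ 42. -84.] w 28.0 t 39.4
delta [-69.9 -84.1   0.9] spin -0.0 | at [335.3 322.4  85.3] [ 180.     0.5 -144. ] j1,j6 [ 42. -84.] w 28.6 t 39.45
```

View pics/side17.png

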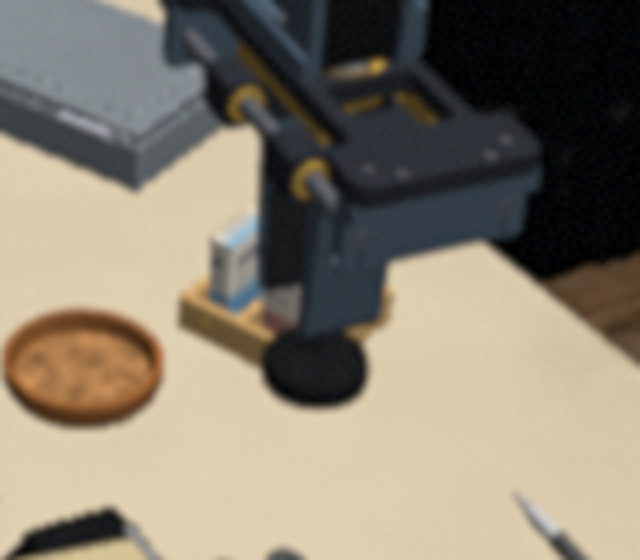

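The stamp is held and level. Moving it over the dish.

>>> {"api": "apply_moves", "payload": {"plan": [{"jaw": 1,"delta_pos": [-12,-15,0],"spin": 0},{"jaw": 1,"delta_pos": [-28,-34,0],"spin": 0},{"jaw": 1,"delta_pos": [-45,-54,0],"spin": 0},{"jaw": 1,"delta_pos": [-60,-72,0],"spin": 0},{"jaw": 1,"delta_pos": [-70,-84,0],"spin": 0},{"jaw": 1,"delta_pos": [-70,-84,10],"spin": 0},{"jaw": 1,"delta_pos": [-70,-84,18],"spin": 0},{"jaw": 1,"delta_pos": [-70,-84,18],"spin": 0}]}}

```text
time_s: 40.45
ee_pos: [439.9, 295.4, 66.8]
ee_rot: [179.9, 0.4, -144.0]
force: [0.3, 0.8, -1.1]
gripper_width: 28.1
```

```bash
python3 - <<'E'
from fit import *
for n in("side","top"):
    a=cams.grab_frame(n)[:,:,::-1].copy()
    if n=="side":
        cv2.imwrite(f"pics/{n}18.png",cv2.resize(a[190:330,280:440],None,fx=4,fy=4,interpolation=2)[:600,:800])
        r=spotter.masks_of("side","ring_stamp_centre");print([(x["confidence"],x["extent"]) for x in r])
E
python3 g.py 441.3 295.4 43 -144
```

```text
[(0.84, [330.7, 262.8, 358.0, 282.5])]
delta [ 0.4 -0.6 25. ] spin 0.001 | at [441.1 296.   68. ] [ 180.     0.5 -144. ] j1,j6 [ 33. -94.] w 28.3 t 40.6
```

View pics/side18.png

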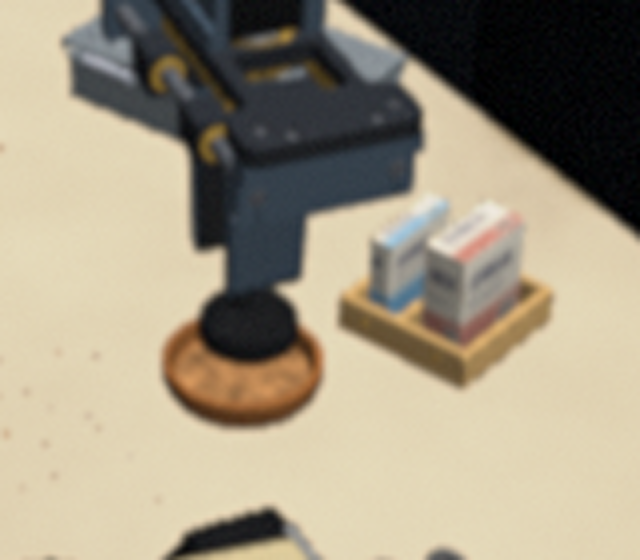

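>>> {"api": "apply_moves", "payload": {"plan": [{"jaw": 1,"delta_pos": [0.4,-0.6,8],"spin": 0},{"jaw": 1,"delta_pos": [0.4,-0.6,15],"spin": 0},{"jaw": 1,"delta_pos": [0.4,-0.6,19],"spin": 0},{"jaw": 1,"delta_pos": [0.4,-0.6,21],"spin": 0},{"jaw": 1,"delta_pos": [0.4,-0.6,22],"spin": 0},{"jaw": 1,"delta_pos": [0.4,-0.6,23],"spin": 0},{"jaw": 1,"delta_pos": [0.4,-0.6,23],"spin": 0},{"jaw": 1,"delta_pos": [0.4,-0.6,23],"spin": 0}]}}

```text
time_s: 41.6
ee_pos: [441.4, 295.5, 45.1]
ee_rot: [180.0, 0.6, -144.0]
force: [-0.3, 0.5, -0.7]
gripper_width: 28.3
```

>>> {"api": "apply_moves", "payload": {"plan": [{"jaw": 1,"delta_pos": [0,0,0.5],"spin": 0},{"jaw": 1,"delta_pos": [0,0,1],"spin": 0},{"jaw": 1,"delta_pos": [0,0,1.2],"spin": 0},{"jaw": 1,"delta_pos": [0,0,1.2],"spin": 0},{"jaw": 1,"delta_pos": [0,0,1.2],"spin": 0},{"jaw": 1,"delta_pos": [0,0,1.2],"spin": 0},{"jaw": 1,"delta_pos": [0,0,1.2],"spin": 0},{"jaw": 1,"delta_pos": [0,0,1.2],"spin": 0}]}}

```text
time_s: 42.6
ee_pos: [441.5, 295.6, 44.2]
ee_rot: [180.0, 0.6, -144.0]
force: [-1.7, -0.6, 5.6]
gripper_width: 28.5
```

Contact at 5.6 N, so I'll release slowly and lift.

>>> {"api": "apply_moves", "payload": {"plan": [{"jaw": 0.62,"delta_pos": [0,0,0],"spin": 0},{"jaw": 0.55,"delta_pos": [0,0,0],"spin": 0},{"jaw": 0.45,"delta_pos": [0,0,0],"spin": 0},{"jaw": 0.45,"delta_pos": [0,0,0],"spin": 0},{"jaw": 0.45,"delta_pos": [0,0,-15],"spin": 0},{"jaw": 0.45,"delta_pos": [0,0,-50],"spin": 0},{"jaw": 0.45,"delta_pos": [0,0,-100],"spin": 0},{"jaw": 0.45,"delta_pos": [0,0,-150],"spin": 0}]}}

```text
time_s: 43.6
ee_pos: [440.3, 294.5, 196.7]
ee_rot: [180.0, 0.6, -144.0]
force: [0.3, 0.7, 0.9]
gripper_width: 50.2
```

```bash
python3 g.py 300 -250 330 -144
```

```text
delta [ 432.2 -357.7 -138.4] spin 0.001 | at [440.3 294.5 196.7] [ 180.     0.6 -144. ] j1,j6 [ 32. -94.] w 50.2 t 43.6
```

>>> {"api": "apply_moves", "payload": {"plan": [{"jaw": 0.45,"delta_pos": [0,0,-60],"spin": 0.17},{"jaw": 0.45,"delta_pos": [0,0,-110],"spin": 0.34},{"jaw": 0.45,"delta_pos": [45,-37,-140],"spin": 0.51},{"jaw": 0.45,"delta_pos": [90,-74,-140],"spin": 0.68},{"jaw": 0.45,"delta_pos": [135,-111,-140],"spin": 0.85},{"jaw": 0.45,"delta_pos": [180,-148,-140],"spin": 1.02},{"jaw": 0.45,"delta_pos": [225,-185,-140],"spin": 1.19},{"jaw": 0.45,"delta_pos": [265,-220,-140],"spin": 1.36}]}}

```text
time_s: 44.6
ee_pos: [353.0, -41.8, 334.8]
ee_rot: [179.3, 0.2, 137.8]
force: [0.5, -0.2, -0.9]
gripper_width: 49.6
```

```bash
python3 g.py 280 -300 340 70
```

```text
delta [-119.4 -240.2   -7.7] spin 1.183 | at [353.  -41.8 334.8] [179.3   0.2 137.8] j1,j6 [ -9. -57.] w 49.6 t 44.6
```

>>> {"api": "apply_moves", "payload": {"plan": [{"jaw": 0.45,"delta_pos": [-20,-40,-20],"spin": 0.1},{"jaw": 0.45,"delta_pos": [-40,-80,-40],"spin": 0.2},{"jaw": 0.45,"delta_pos": [-60,-120,-50],"spin": 0.3},{"jaw": 0.45,"delta_pos": [-80,-160,-50],"spin": 0.4},{"jaw": 0.45,"delta_pos": [-100,-200,-50],"spin": 0.5},{"jaw": 0.45,"delta_pos": [-119,-240,-50],"spin": 0.6},{"jaw": 0.45,"delta_pos": [-119,-240,-50],"spin": 0.7},{"jaw": 0.45,"delta_pos": [-119,-240,-50],"spin": 0.7}]}}

```text
time_s: 45.6
ee_pos: [278.9, -300.0, 383.0]
ee_rot: [179.3, -0.3, 97.7]
force: [0.0, 0.3, -0.1]
gripper_width: 50.4
```

Run:
```python
from h import *
for n in("side","top"):
    a=cams.grab_frame(n)[:,:,::-1].copy();cv2.imwrite(f"pics/{n}20.png",a)
    cv2.imwrite(f"pics/{n}20z.png",cv2.resize(a[160:310,270:430] if n=="side" else a[140:350,270:480],None,fx=4 if n=="side" else 2.8,fy=4 if n=="side" else 2.8,interpolation=2))
```

```text
(no output)
```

View pics/side20z.png

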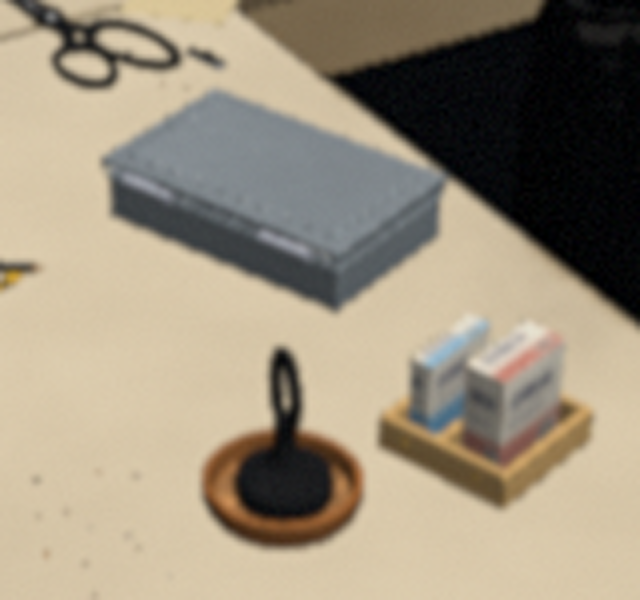

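View pics/top20.png

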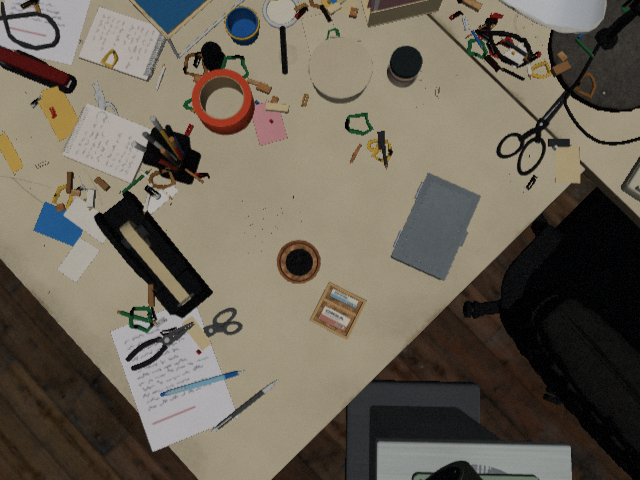

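View pics/top20z.png

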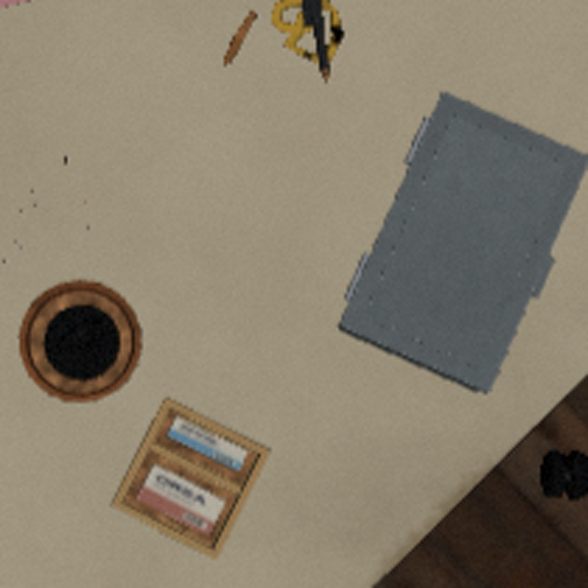

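All done: the tin is shut, at (435,225) in the top view. The stamp is upright in the dish at (298,262), and both cartons stand in their own bays at (340,300) and (333,318). The pen pot is unmoved at (172,152), and the arm is clear.

```bash
python3 -c "
from workcell import env
print(env.job_done())"
```

```text
the job is handed in; nothing more can be done
None
```

The desk is cleared as asked, in the order asked, and I handed the job in at about 46 s of the 141 s allowed; no verdict is reported.

- **Tin:** the eraser and the staple remover lie flat inside. I checked this in the top view before pushing the lid, and the last pictures show it fully shut.
- **Tray and dish:** the last pictures from both cameras show the thick carton upright in the wide bay and the thin carton upright in the narrow bay. The stamp stands centred in its dish.
- **Pen pot:** it looks unmoved between the first and last top views.
- **Forces:** the highest reported at the end of a move was about 6 N, when the stamp touched the dish floor.

**Checks that disagreed:**
- The network found the eraser only partly in the side view because the tape dispenser hid it, so I used the top view for it.
- The top view gave a different turn for the stamp's ring (4°) than the side view (about 35°). I trusted the side view after comparing drawn outlines with the picture, and the grip closed to about 28 mm on the 30 mm ring.
- The lid was still falling in the picture taken right after the push; the next one showed it shut.

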